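# Nest the card case and hold the photo scale over it

## Robot

A 6-joint arm with a two-finger parallel gripper is mounted at the origin on a cart in front of the work surface, level with it; the furniture and walls round the work are solid. World frame = base frame: x ahead of the robot, y to its left, z up, the work surface at z = 0. Lengths are in m, angles in degrees, forces in N, time in s.
With the tool pointing down it reaches from about 0.375 to 0.9 m from the base axis. Payload 3.1 kg.
Tool frame: the origin (TCP) lies on the centre line of the jaws, within the pads' length; the fingertips stand 8 mm ahead of it and the grasp point (between the pads) lies 11 mm behind it; y points along the fingers, x is the direction in which the jaws open and shut, and the axes are right-handed (so a half turn about y gives the same grasp; the last joint's range is limited). The gripper opens to 87 mm and grips with 3 to 60 N. Pads are 19 mm wide; open, the fingers measure 117 mm over their backs; the gripper's body (75 mm by 190 mm) begins 51 mm behind the grasp point.
Start: joints at [-83.337, 30.224, 82.088, -0, 67.689, -10.227], TCP at [0.182, -0.598, 0.202] pointing down, gripper open.
Joint ranges: [-176.69, 176.69], [-43.24, 126.21], [12.49, 139.97], [-82, 262], [0, 151.66], [-163.58, 163.58]. Speed limits (degrees/s): [159.86, 159.86, 180, 180, 180, 180].

## Interface

Orientations are given as a 3x3 rotation matrix whose columns are the frame's x, y, z axes.
In Python, from rig import read_state, imaging, job, spotter gives the robot as it stands.
- The arm moves only by the tool apply_moves, never from a script. Its argument "steps" is a list of rows, each an object of numbers: "x", "y", "z": the shift along the world's x, y, z in mm; "spin": the turn about the world's z in rad. In form: [{"x": .., "y": .., "z": .., "spin": ..}, ...]. A call has 1 to 12 rows; each row shifts and turns the pose as measured when the row begins; what a row does not reach is not made up. A row lasts 1/10 s, in which the tool goes at most 50 mm and 8.59 degrees, less where a joint would pass 70% of its speed; a pose out of reach is approached as far as the arm can. A call is refused whole if a number of a shift passes 50 or a number of a turn 0.15, either way. A call with a gripper value outside its range is refused whole. "grip" is the finger opening in mm, from 0 to 87, set as the call begins (left out, the last holds). The fingers move at their own pace and stop on an object; the grip force is fixed at half the most. Time passes only in rows, so rows that do not move let the fingers close. It gives the time, the measured TCP pose, the force and the opening at its end, in the units of the state.
- read_state(): the state, without advancing time (a new reading comes with each control period).
- imaging.capture(name): name is "scene" or "top" or "wrist"; returns the picture (384x512x3 uint8, red, green, blue); there is no depth.
- imaging.camera_params(name): a dict with "fov_y" (degrees; the focal length in pixels is half the picture's height over the tangent of half this angle, whatever the lens; pixels are square), "cx", "cy" (the principal point, pixels), "R" (3x3) and "t" (3): a world point X has camera coordinates R X + t. Camera axes: x right, y down, z forward; pixel columns grow to the right and rows downward; lengths in m; the calibration is good to about 2 mm. A picture is of the moment at which its call begins: read the wrist's pose just before it. camera_params takes no time and is no camera call; for the wrist camera it gives the pose at the moment of the call.
- job.hand_in(): hands the job in, once; it reports no verdict.
Trained networks look in the newest picture that a camera, given by its name, has taken for a name from the list of things; names that differ only in an ending like _2 or _b are one class to them, and where a whole thing is asked for, a point or a joint stands for the part that bears it (a point fixed in the world has none). Each returns a list of dicts, best first, with "score" (0 to 1); they miss things now and then, are a little off and sometimes report something else, mostly with a low value. They report only what shows in the picture. A call takes as long as a camera call. They do not tell look-alikes from the thing itself.
- spotter.cut_out(name, camera): "mask" (384x512 bool, what is visible of it) and "rect" ([left, top, width, height] in pixels, round what is visible of it).
The state is a dict: "time_s": time; "joint_positions": joint angles; "qvel": joint speeds; "tau": joint torques, N m; "position": TCP position; "tcp_rot": TCP orientation; "force": force on the tool from outside, world axes, zero at the start; "moment": the same for the moment, N m; "opening": opening from 0.0 (shut) to 1.0 (fully open).
Only numpy, scipy, OpenCV 4.12 (cv2) and the standard library are available. Lean on these libraries where they do the work, as an engineer would, in place of code of your own. Each camera call takes 0.05 s, during which the arm holds its last target.

## Task

Get the clear memory-card case ready for its print photograph: carry it over the low splash screen and seat it flat and square in the photo nest, long side along the long side of the nest, and let go of it. Then take the white scale frame by its blue fin, carry it over the screen and hold it hovering level about a centimetre above the case, its window centred on the nest and square with it, so that it frames the case without ever touching it. Finish while still holding the frame there, and leave the three powder jars where they stand.

Things in the scene. Friction and masses are not known exactly. Their poses are not given: they have to be found in the camera images.
- case_centre (a point): Centre (half-way up) of the clear plastic memory-card case with two dark cards inside; closed, loose, about 30 g, lying flat. 44 mm along x (grasp across this), 62 mm along y, 8 mm high: underside 4 mm below this point. A clear hinge rim that offers no resistance sticks out up to 2 mm more on the +x side. Either way round fits the nest.
- case: The same case: origin at the underside, 1 mm to +x of case_centre; x across (44 mm), y along (62 mm), z up.
- nest_floor (a point): Centre of the pocket floor of the photo nest, a fixed grey plate 92 (x) by 104 mm (y), 6 mm thick. Four black L-shaped corner locators, 6 mm high and thick, leave a pocket of 49 (x) by 65 mm (y). Between them the sides are open down to the floor for the fingers: gaps 43 mm wide on the sides facing +x and -x, 27 mm on the other two. x along the pocket's 49 mm, y along its 65 mm, z up.
- nest: The nest as a whole; origin under the plate's centre on the desk, 6 mm below nest_floor, same axes.
- scale_window (a point): Centre of the window of the scale frame, level with its underside. White with black graduations, 76 (x) by 92 mm (y) outside, window 58 (x) by 74 mm (y), 3 mm thick, loose, about 100 g, most of it in the fin. x and y along the sides, z up. Either way round is fine over the nest.
- scale_grip (a point): Grasp point on the blue upright fin of the scale frame, 30 mm above the frame's underside and 43 mm to -y of the window's centre. The fin is 10 mm thick (y), 40 mm long (x), and its top is 43 mm above the underside. Same axes as the frame.
- scale: The scale frame as a whole; origin and axes as scale_window.
- screen: Low grey splash screen, fixed, standing across the desk between the start side (near the robot) and the nest: 320 mm long (y), 6 mm thick (x), 60 mm high, with two small black feet. Origin on the desk under its middle. Mind the black lamp at the left: its torch hangs low over the desk beyond the left end of the screen.
- jar_green: Powder jar with green contents and black lid, 54 mm across, 56 mm high, behind the nest. Origin at its underside.
- jar_black: Powder jar with dark grey contents and black lid, 49 mm across, 52 mm high, behind the nest. Origin at its underside.
- jar_white: Powder jar with white contents and black lid, 45 mm across, 48 mm high, behind the nest. Origin at its underside.
Not all that is in view belongs to the job. What is shaped like the case but brown is not meant.

How it is judged:
By the outcome, as a careful person would: the job done as asked, in the order asked, and still so for the second after the job is handed in, while the arm keeps its last pose, push and grip.
It also fails if it takes over 64 s, if anything falls off the work surface, if the arm or the gripper's body presses on something with over 40 N, if the wrist force passes 120 N, or if a joint passes its speed limit or range.

## Working session

There is one attempt and no reset: what is moved stays moved. The work goes in short steps, Python scripts to look and compute and a tool call to move; the robot and the scene stay as the last step left them, time stands still between calls to the robot, and variables do not carry over. Pictures are saved under pics/ and viewed, and the job is handed in when it is done.

Besides the shell and the picture viewer there is one more tool, called by a JSON object that holds its "fn" and its "kwargs", one argument or row to a line. apply_moves: Moves the arm, as the interface text tells. Its arguments: {"type":"object","properties":{"steps":{"type":"array"},"grip":{"type":"number"}},"required":["steps"]}

```bash
mkdir -p pics; ls; python3 - <<'E'
from rig import read_state, imaging, job, spotter
import cv2,numpy as np
np.set_printoptions(precision=4,suppress=True)
s=read_state();print(s['time_s'],s['position'],s['tcp_rot'],s['opening'],s['force'])
for n in ['scene','top']:
    im=imaging.capture(n);cv2.imwrite(f'pics/{n}0.png',im[:,:,::-1])
    p=imaging.camera_params(n);print(n,p)
    for o in ['case','nest','scale','screen','jar_green','jar_black','jar_white']:
        try:
            for d in spotter.cut_out(o,n)[:3]: print(o,round(d['score'],2),d['rect'])
        except Exception as e: print(o,e)
print(read_state()['time_s'])
E
```

```text
pics
0.0 [ 0.1815 -0.5972  0.2013] [[ 0.2905 -0.0003  0.9569]
 [-0.9569  0.0022  0.2905]
 [-0.0021 -1.      0.0004]] 0.996429395301643 [-0.2102 -0.3503  0.5893]
scene {'fov_y': 46.825940377245196, 'cx': 253.26682648927488, 'cy': 184.64582449461952, 'R': array([[ 0.875 , -0.4837,  0.0212],
       [-0.2576, -0.5022, -0.8255],
       [ 0.41  ,  0.7168, -0.564 ]]), 't': array([-0.5678,  0.14  ,  0.7157])}
case 0.55 [179.3, 238.7, 32.6, 31.7]
nest 0.68 [246.6, 171.3, 57.5, 38.4]
nest 0.37 [294.5, 140.5, 19.4, 23.0]
scale 0.55 [131.1, 180.9, 50.7, 35.7]
screen 0.76 [194.0, 139.6, 73.4, 104.2]
jar_green 0.35 [131.6, 179.8, 49.3, 34.7]
jar_black 0.97 [318.9, 152.5, 22.8, 32.3]
jar_white 0.56 [293.8, 139.6, 23.4, 24.8]
jar_white 0.31 [191.4, 140.6, 77.6, 104.2]
top {'fov_y': 51.63511219114068, 'cx': 258.3608239484012, 'cy': 195.5081765085241, 'R': array([[ 0.0268, -0.9996,  0.0115],
       [-0.9915, -0.0281, -0.1272],
       [ 0.1274, -0.008 , -0.9918]]), 't': array([-0.1215,  0.5886,  0.8707])}
case 0.82 [274.5, 258.4, 30.6, 21.8]
case 0.63 [295.3, 160.3, 30.8, 30.8]
nest 0.82 [225.3, 151.6, 45.7, 39.0]
scale 0.66 [189.3, 249.3, 41.3, 37.6]
screen 0.78 [168.7, 204.5, 143.4, 22.5]
screen 0.52 [188.6, 247.3, 44.0, 37.1]
jar_green 0.82 [281.2, 104.1, 25.7, 26.7]
jar_green 0.43 [189.4, 246.8, 41.5, 38.1]
jar_black 0.65 [251.8, 111.3, 19.1, 19.9]
jar_white 0.93 [209.0, 105.0, 18.6, 21.9]
jar_white 0.66 [169.0, 206.5, 143.7, 22.4]
jar_white 0.61 [223.1, 152.9, 47.3, 40.1]
0.8
```

```bash
python3 - <<'E'
import cv2
a=cv2.imread('pics/top0.png');cv2.imwrite('pics/top0b.png',cv2.resize(a[90:310,150:350],(800,880),interpolation=cv2.INTER_CUBIC)[:600])
cv2.imwrite('pics/top0c.png',cv2.resize(a[190:310,160:330],(800,565),interpolation=cv2.INTER_CUBIC))
cv2.imwrite('pics/scene0b.png',cv2.resize(a:=cv2.imread('pics/scene0.png'),(800,600)))
E
```

```text
(no output)
```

View pics/top0.png

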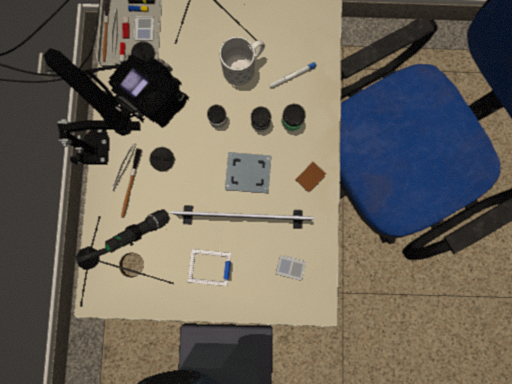

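View pics/top0b.png

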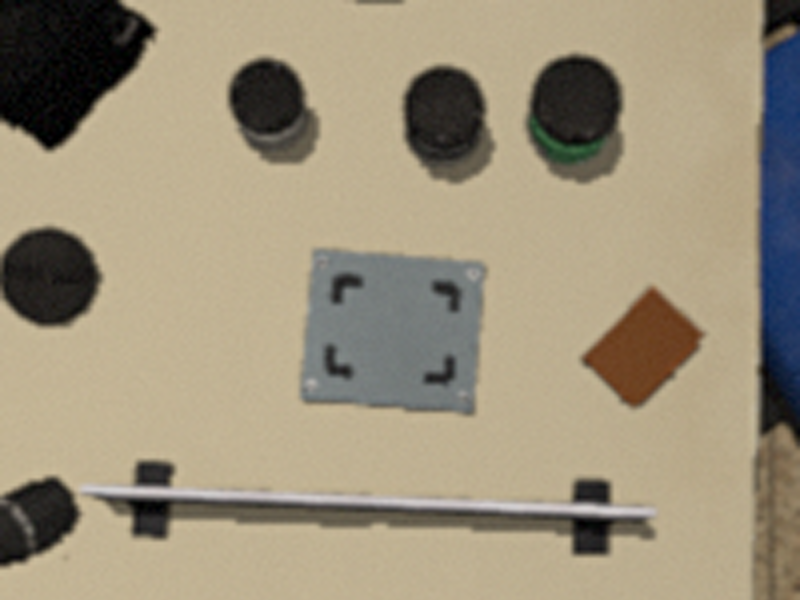

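View pics/top0c.png

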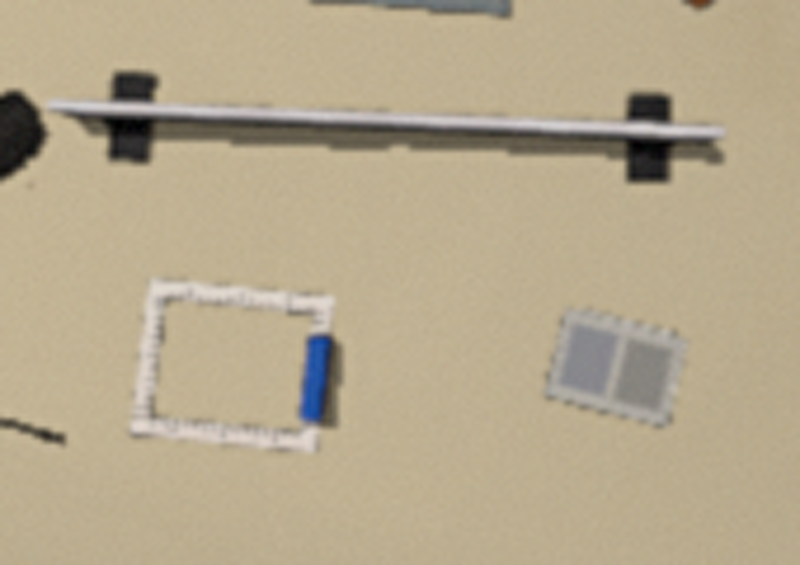

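View pics/scene0b.png

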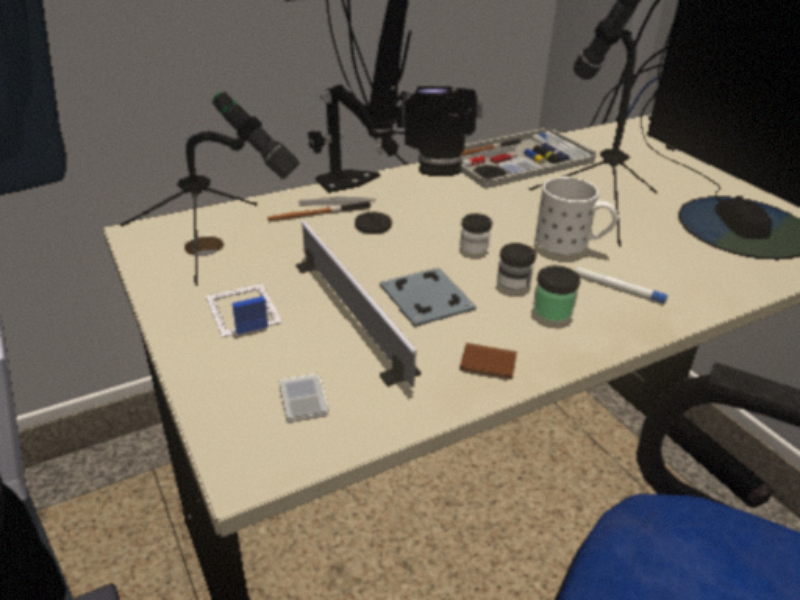

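```bash
cat > h.py <<'E'
from rig import read_state, imaging, job, spotter
import cv2,numpy as np
np.set_printoptions(precision=4,suppress=True)
def ray(p,uv,z):
    f=192/np.tan(np.radians(p['fov_y']/2))
    uv=np.atleast_2d(uv).astype(float)
    d=np.c_[(uv[:,0]-p['cx'])/f,(uv[:,1]-p['cy'])/f,np.ones(len(uv))]
    R=p['R'];c=-R.T@p['t'];D=d@R
    s=(z-c[2])/D[:,2]
    return c+s[:,None]*D
def proj(p,X):
    f=192/np.tan(np.radians(p['fov_y']/2))
    c=np.atleast_2d(X)@p['R'].T+p['t']
    return np.c_[p['cx']+f*c[:,0]/c[:,2],p['cy']+f*c[:,1]/c[:,2]]
def rect(p,mask,z):
    """min area rect in world plane z: centre, sides, angle of long side vs world y(deg)"""
    c,_=cv2.findContours(mask.astype(np.uint8),cv2.RETR_EXTERNAL,cv2.CHAIN_APPROX_NONE)
    c=max(c,key=cv2.contourArea)[:,0]
    W=ray(p,c,z)[:,:2]*1000
    (cx,cy),(w,h),a=cv2.minAreaRect(W.astype(np.float32))
    long=a if w>h else a+90
    return (cx,cy),(max(w,h),min(w,h)),(long-90+90)%180-90
E
python3 - <<'E'
from h import *
im=cv2.imread('pics/top0.png');p=imaging.camera_params('top');hsv=cv2.cvtColor(im,cv2.COLOR_BGR2HSV)
imaging.capture('top')
for n,z in [('case',.008),('nest',.006),('scale',.003),('screen',.06)]:
    for d in spotter.cut_out(n,'top')[:2]: print(n,d['score'],rect(p,d['mask'],z),d['mask'].sum())
m=np.zeros(im.shape[:2],bool);m[245:290,185:235]=1
b=m&(hsv[...,0]>100)&(hsv[...,0]<130)&(hsv[...,1]>120)
print('fin',rect(p,b,.043))
w=m&(hsv[...,2]>205)&(hsv[...,1]<50);print('white',rect(p,w,.003))
print('lamp tip',ray(p,[[168,216],[165,208]],.08))
E
```

```text
case 0.94 ((429.662109375, -184.91848754882812), (63.659767150878906, 46.08755111694336), -12.382339477539062) 540
case 0.87 ((644.2974853515625, -230.33233642578125), (63.588321685791016, 47.18244552612305), 46.607452392578125) 513
nest 0.63 ((652.3951416015625, -77.91905975341797), (106.04563903808594, 94.70223999023438), -2.9211883544921875) 1696
scale 0.87 ((426.2904357910156, 3.3935890197753906), (94.06466674804688, 77.42662811279297), -4.4276275634765625) 553
screen 0.95 ((540.9495239257812, -67.81149291992188), (306.6606750488281, 40.57758712768555), -0.967071533203125) 822
screen 0.31 ((428.6891174316406, -2.30084228515625), (88.55426788330078, 70.52913665771484), -5.52471923828125) 447
fin ((422.3901062011719, -39.14658737182617), (35.759849548339844, 8.833995819091797), 84.91596221923828)
white ((449.5406494140625, 27.159381866455078), (88.45957946777344, 45.06216049194336), 36.49345016479492)
lamp tip [[0.5361 0.0894 0.08  ]
 [0.5533 0.0969 0.08  ]]
```

{"fn": "apply_moves", "kwargs": {
  "steps": [
    {"x":21,"y":34,"z":0,"spin":0.09},
    {"x":21,"y":34,"z":0,"spin":0.09},
    {"x":21,"y":34,"z":0,"spin":0.09},
    {"x":21,"y":34,"z":0,"spin":0.09},
    {"x":21,"y":34,"z":0,"spin":0.09},
    {"x":21,"y":34,"z":0,"spin":0.09},
    {"x":21,"y":34,"z":0,"spin":0.09},
    {"x":21,"y":34,"z":0,"spin":0.09},
    {"x":21,"y":34,"z":0,"spin":0.09},
    {"x":21,"y":34,"z":0,"spin":0.09},
    {"x":21,"y":34,"z":0,"spin":0.09},
    {"x":21,"y":34,"z":0,"spin":0.09}
  ],
  "grip": 87
}}

```text
time_s: 2.25
position: [0.4385, -0.1821, 0.2042]
tcp_rot: [[0.987, 0.011, 0.163], [-0.163, -0.006, 0.987], [0.012, -1.0, -0.004]]
force: [1.3, 0.0, 0.5]
opening: 0.999
```

```bash
cat > look.py <<'E'
from h import *
import sys
k=sys.argv[1]
s=read_state();p=imaging.camera_params('wrist');im=imaging.capture('wrist')
R=s['tcp_rot'];print('t',s['time_s'],'pos',s['position']*1000 if hasattr(s['position'],'shape') else s['position'],'xang',np.degrees(np.arctan2(R[1][0],R[0][0])),'down',np.array(R)[:,1],'open',s['opening']*87,'F',s['force'])
cv2.imwrite(f'pics/w{k}.png',cv2.resize(im[:,:,::-1],(768,576),interpolation=cv2.INTER_CUBIC))
for a in sys.argv[2:]:
    n,z=a.split(':')
    for d in spotter.cut_out(n,'wrist')[:2]: print(n,round(d['score'],2),d['rect'],rect(p,d['mask'],float(z)))
E
python3 look.py 1 case:0.008
```

```text
t 2.25 pos [ 438.5388 -182.0871  204.2288] xang -9.360806646944361 down [ 0.0115 -0.0061 -0.9999] open 86.88535187750762 F [1.3032 0.0018 0.4782]
case 0.83 [231.2, 139.3, 46.0, 59.5] ((432.04827880859375, -185.06857299804688), (62.584468841552734, 45.5787467956543), -12.574501037597656)
case 0.7 [410.5, 143.5, 68.1, 61.8] ((645.6915893554688, -228.64796447753906), (65.59504699707031, 45.246673583984375), 46.542083740234375)
```

View pics/w1.png

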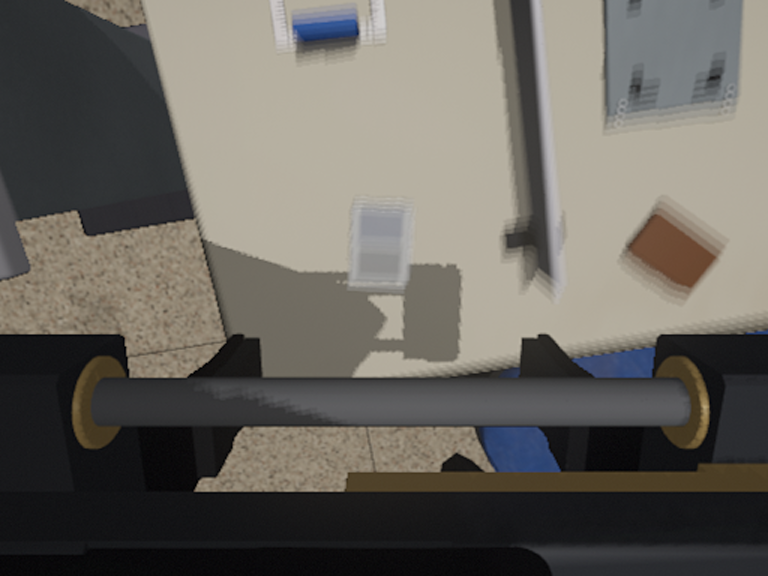

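{"fn": "apply_moves", "kwargs": {
  "steps": [
    {"x":-3,"y":-1,"z":-20,"spin":-0.05},
    {"x":-2,"y":-1,"z":-20,"spin":0},
    {"x":0,"y":0,"z":-20,"spin":0},
    {"x":0,"y":0,"z":-10,"spin":0},
    {"x":0,"y":0,"z":0,"spin":0},
    {"x":0,"y":0,"z":0,"spin":0}
  ]
}}

```text
time_s: 2.95
position: [0.4358, -0.1843, 0.1341]
tcp_rot: [[0.977, 0.016, 0.211], [-0.21, -0.011, 0.978], [0.018, -1.0, -0.007]]
force: [-0.4, 0.1, 0.9]
opening: 1.001
```

```bash
python3 look.py 2 case:0.008
```

```text
t 2.95 pos [ 435.8424 -184.2605  134.1475] xang -12.145066036707597 down [ 0.0164 -0.0107 -0.9998] open 87.08072359159092 F [-0.3849  0.1064  0.9413]
case 0.83 [230.9, 144.9, 51.0, 68.6] ((432.37054443359375, -184.57290649414062), (63.0550537109375, 45.489078521728516), -13.49359130859375)
case 0.58 [446.1, 140.1, 65.1, 71.3] ((645.2261352539062, -228.587158203125), (66.50601196289062, 45.78278350830078), 47.23617935180664)
```

View pics/w2.png

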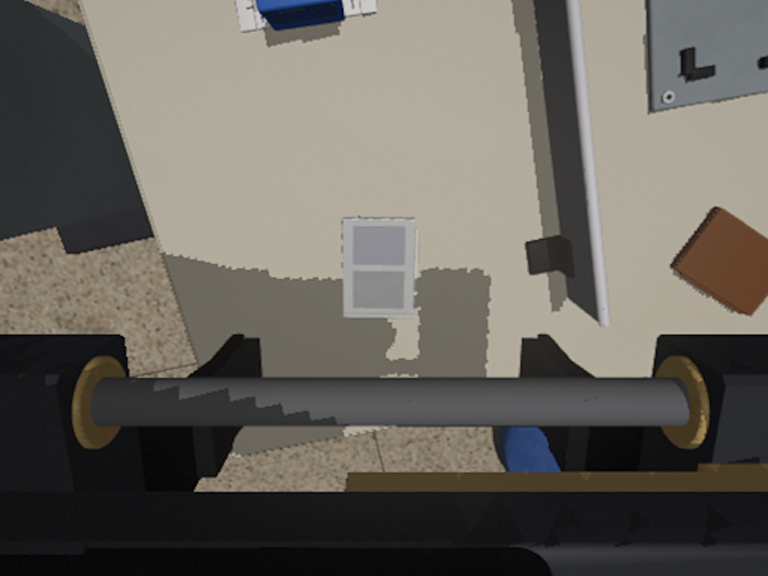

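{"fn": "apply_moves", "kwargs": {
  "steps": [
    {"x":-2,"y":0,"z":-25,"spin":-0.01},
    {"x":-1,"y":0,"z":-25,"spin":0},
    {"x":0,"y":0,"z":-25,"spin":0},
    {"x":0,"y":0,"z":-15,"spin":0},
    {"x":0,"y":0,"z":0,"spin":0},
    {"x":0,"y":0,"z":0,"spin":0}
  ]
}}

```text
time_s: 3.65
position: [0.4388, -0.189, 0.0477]
tcp_rot: [[0.975, 0.031, 0.221], [-0.221, -0.022, 0.975], [0.035, -0.999, -0.015]]
force: [0.5, 0.2, 0.1]
opening: 0.999
```

```bash
python3 look.py 3 case:0.008
```

```text
t 3.65 pos [ 438.764  -189.0259   47.7391] xang -12.752383113685335 down [ 0.031  -0.0219 -0.9993] open 86.88897475175908 F [0.4683 0.2489 0.0656]
case 0.72 [209.8, 155.4, 74.5, 90.5] ((432.196044921875, -184.47369384765625), (63.82063674926758, 46.571128845214844), -13.5101318359375)
case 0.58 [506.0, 186.2, 2.3, 12.0] ((608.0557250976562, -219.55116271972656), (6.526147842407227, 2.7575368881225586), -1.453399658203125)
```

View pics/w3.png

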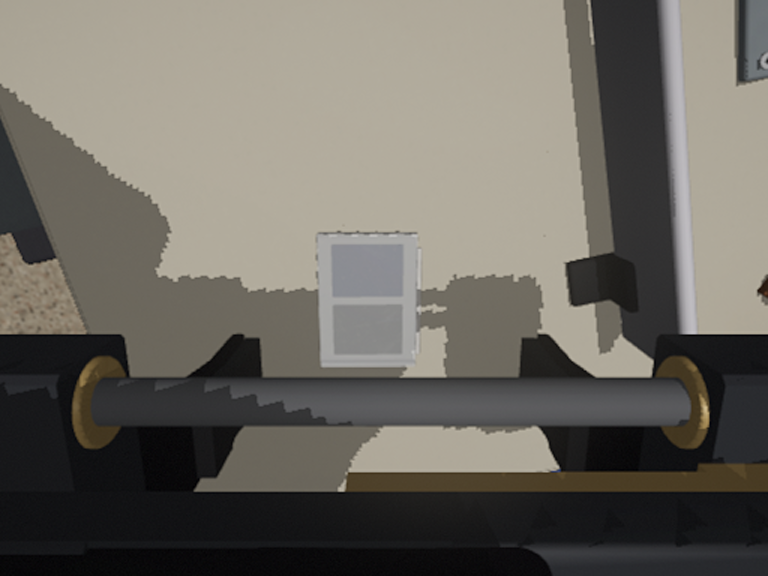

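{"fn": "apply_moves", "kwargs": {
  "steps": [
    {"x":0,"y":0,"z":0,"spin":0},
    {"x":0,"y":0,"z":0,"spin":0},
    {"x":0,"y":0,"z":0,"spin":0},
    {"x":0,"y":0,"z":0,"spin":0}
  ]
}}

```text
time_s: 4.15
position: [0.4407, -0.1903, 0.051]
tcp_rot: [[0.975, 0.037, 0.221], [-0.22, -0.026, 0.975], [0.042, -0.999, -0.017]]
force: [0.4, 0.0, -0.3]
opening: 0.998
```

{"fn": "apply_moves", "kwargs": {
  "steps": [
    {"x":0,"y":0,"z":30,"spin":0},
    {"x":0,"y":0,"z":0,"spin":0},
    {"x":0,"y":0,"z":0,"spin":0}
  ]
}}

```text
time_s: 4.45
position: [0.4403, -0.19, 0.0814]
tcp_rot: [[0.975, 0.036, 0.221], [-0.22, -0.025, 0.975], [0.04, -0.999, -0.017]]
force: [-0.7, 0.2, 0.1]
opening: 1.003
```

{"fn": "apply_moves", "kwargs": {
  "steps": [
    {"x":-10,"y":4,"z":0,"spin":0},
    {"x":0,"y":0,"z":0,"spin":0},
    {"x":0,"y":0,"z":0,"spin":0}
  ]
}}

```text
time_s: 4.75
position: [0.4283, -0.1849, 0.0803]
tcp_rot: [[0.975, 0.034, 0.221], [-0.22, -0.024, 0.975], [0.038, -0.999, -0.016]]
force: [0.1, -0.7, -1.0]
opening: 1.003
```

{"fn": "apply_moves", "kwargs": {
  "steps": [
    {"x":0,"y":0,"z":0,"spin":0},
    {"x":0,"y":0,"z":0,"spin":0},
    {"x":0,"y":0,"z":0,"spin":0},
    {"x":0,"y":0,"z":0,"spin":0}
  ]
}}

```text
time_s: 5.15
position: [0.4278, -0.1846, 0.0793]
tcp_rot: [[0.975, 0.032, 0.221], [-0.221, -0.023, 0.975], [0.036, -0.999, -0.015]]
force: [-0.6, -0.0, -0.3]
opening: 1.0
```

{"fn": "apply_moves", "kwargs": {
  "steps": [
    {"x":0,"y":0,"z":0,"spin":0},
    {"x":0,"y":0,"z":0,"spin":0},
    {"x":0,"y":0,"z":0,"spin":0},
    {"x":0,"y":0,"z":0,"spin":0}
  ]
}}

```text
time_s: 5.55
position: [0.4281, -0.1848, 0.0793]
tcp_rot: [[0.975, 0.032, 0.221], [-0.22, -0.023, 0.975], [0.036, -0.999, -0.015]]
force: [-0.4, -0.1, -0.4]
opening: 1.001
```

{"fn": "apply_moves", "kwargs": {
  "steps": [
    {"x":0,"y":0,"z":-30,"spin":0}
  ]
}}

```text
time_s: 5.65
position: [0.4308, -0.1867, 0.0515]
tcp_rot: [[0.974, 0.039, 0.221], [-0.22, -0.028, 0.975], [0.044, -0.999, -0.019]]
force: [0.2, -0.2, -0.1]
opening: 0.999
```

{"fn": "apply_moves", "kwargs": {
  "steps": [
    {"x":0,"y":0,"z":0,"spin":0}
  ]
}}

```text
time_s: 5.75
position: [0.429, -0.1854, 0.0494]
tcp_rot: [[0.975, 0.034, 0.221], [-0.22, -0.024, 0.975], [0.039, -0.999, -0.016]]
force: [-0.9, 0.1, -0.6]
opening: 1.003
```

{"fn": "apply_moves", "kwargs": {
  "steps": [
    {"x":0,"y":0,"z":0,"spin":0}
  ]
}}

```text
time_s: 5.85
position: [0.4292, -0.1855, 0.0496]
tcp_rot: [[0.975, 0.034, 0.221], [-0.22, -0.024, 0.975], [0.039, -0.999, -0.016]]
force: [0.4, -0.1, 0.2]
opening: 0.997
```

{"fn": "apply_moves", "kwargs": {
  "steps": [
    {"x":0,"y":0,"z":30,"spin":0},
    {"x":0,"y":0,"z":30,"spin":0},
    {"x":0,"y":0,"z":30,"spin":0},
    {"x":0,"y":0,"z":30,"spin":0},
    {"x":0,"y":0,"z":0,"spin":0}
  ]
}}

```text
time_s: 6.35
position: [0.4285, -0.185, 0.1773]
tcp_rot: [[0.975, 0.035, 0.221], [-0.22, -0.025, 0.975], [0.039, -0.999, -0.016]]
force: [-0.1, 0.2, 0.5]
opening: 1.0
```

{"fn": "apply_moves", "kwargs": {
  "steps": [
    {"x":0,"y":0,"z":30,"spin":0},
    {"x":0,"y":0,"z":0,"spin":0},
    {"x":0,"y":0,"z":0,"spin":0}
  ]
}}

```text
time_s: 6.65
position: [0.4278, -0.1844, 0.2104]
tcp_rot: [[0.975, 0.037, 0.221], [-0.22, -0.026, 0.975], [0.042, -0.999, -0.018]]
force: [0.0, 0.1, -0.5]
opening: 0.999
```

{"fn": "apply_moves", "kwargs": {
  "steps": [
    {"x":0,"y":0,"z":-10,"spin":0},
    {"x":0,"y":0,"z":-10,"spin":0},
    {"x":0,"y":0,"z":-10,"spin":0},
    {"x":0,"y":0,"z":-10,"spin":0},
    {"x":0,"y":0,"z":-10,"spin":0},
    {"x":0,"y":0,"z":-10,"spin":0}
  ]
}}

```text
time_s: 7.25
position: [0.4237, -0.1814, 0.1408]
tcp_rot: [[0.975, 0.028, 0.221], [-0.221, -0.019, 0.975], [0.031, -0.999, -0.013]]
force: [0.2, -0.8, -0.3]
opening: 0.998
```

{"fn": "apply_moves", "kwargs": {
  "steps": [
    {"x":0,"y":0,"z":0,"spin":0},
    {"x":0,"y":0,"z":0,"spin":0},
    {"x":0,"y":0,"z":0,"spin":0}
  ]
}}

```text
time_s: 7.55
position: [0.4205, -0.1792, 0.1361]
tcp_rot: [[0.975, 0.019, 0.221], [-0.221, -0.013, 0.975], [0.021, -1.0, -0.008]]
force: [0.0, -0.7, -0.7]
opening: 1.004
```

{"fn": "apply_moves", "kwargs": {
  "steps": [
    {"x":2,"y":-1,"z":-10,"spin":0},
    {"x":2,"y":-1,"z":-10,"spin":0},
    {"x":2,"y":-1,"z":-10,"spin":0},
    {"x":2,"y":0,"z":-10,"spin":0},
    {"x":2,"y":0,"z":-10,"spin":0},
    {"x":0,"y":0,"z":-10,"spin":0}
  ]
}}

```text
time_s: 8.15
position: [0.433, -0.1836, 0.0727]
tcp_rot: [[0.975, 0.023, 0.221], [-0.221, -0.016, 0.975], [0.026, -1.0, -0.01]]
force: [0.3, -0.5, 0.2]
opening: 0.998
```

{"fn": "apply_moves", "kwargs": {
  "steps": [
    {"x":0,"y":0,"z":0,"spin":0},
    {"x":0,"y":0,"z":0,"spin":0},
    {"x":0,"y":0,"z":0,"spin":0}
  ]
}}

```text
time_s: 8.45
position: [0.4319, -0.1827, 0.0706]
tcp_rot: [[0.975, 0.019, 0.221], [-0.221, -0.013, 0.975], [0.022, -1.0, -0.008]]
force: [0.3, 0.2, -0.3]
opening: 0.999
```

{"fn": "apply_moves", "kwargs": {
  "steps": [
    {"x":0,"y":-1,"z":-10,"spin":-0.01},
    {"x":0,"y":-1,"z":-10,"spin":0},
    {"x":0,"y":0,"z":-10,"spin":0},
    {"x":0,"y":0,"z":-10,"spin":0},
    {"x":0,"y":0,"z":-8,"spin":0},
    {"x":0,"y":0,"z":-4,"spin":0},
    {"x":0,"y":0,"z":0,"spin":0},
    {"x":0,"y":0,"z":0,"spin":0}
  ]
}}

```text
time_s: 9.25
position: [0.432, -0.1852, 0.014]
tcp_rot: [[0.973, 0.02, 0.232], [-0.232, -0.014, 0.973], [0.022, -1.0, -0.009]]
force: [0.1, -0.4, 0.7]
opening: 1.0
```

```bash
python3 look.py 4 case:0.008
```

```text
t 9.25 pos [ 431.9905 -185.1593   14.0466] xang -13.40476494878913 down [ 0.0198 -0.0138 -0.9997] open 87.042822649754 F [ 0.1258 -0.4291  0.6991]
case 0.85 [216.7, 169.8, 86.6, 82.6] ((433.4227294921875, -177.96788024902344), (50.59785461425781, 46.7835578918457), -13.069236755371094)
```

View pics/w4.png

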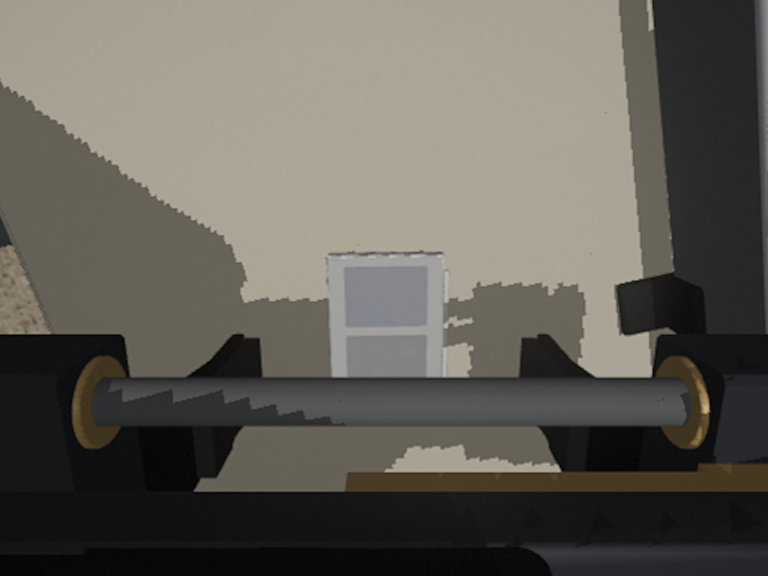

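{"fn": "apply_moves", "kwargs": {
  "steps": [
    {"x":0,"y":0,"z":-3.5,"spin":0},
    {"x":0,"y":0,"z":0,"spin":0}
  ]
}}

```text
time_s: 9.55
position: [0.4327, -0.1856, 0.0113]
tcp_rot: [[0.972, 0.022, 0.232], [-0.232, -0.015, 0.973], [0.025, -1.0, -0.01]]
force: [-0.1, 0.4, 0.6]
opening: 0.997
```

{"fn": "apply_moves", "kwargs": {
  "steps": [
    {"x":0,"y":0,"z":0,"spin":0},
    {"x":0,"y":0,"z":0,"spin":0},
    {"x":0,"y":0,"z":0,"spin":0},
    {"x":0,"y":0,"z":0,"spin":0},
    {"x":0,"y":0,"z":0,"spin":0},
    {"x":0,"y":0,"z":0,"spin":0},
    {"x":0,"y":0,"z":0,"spin":0}
  ],
  "grip": 35
}}

```text
time_s: 10.25
position: [0.433, -0.1858, 0.0119]
tcp_rot: [[0.972, 0.023, 0.232], [-0.232, -0.016, 0.973], [0.026, -1.0, -0.01]]
force: [-0.6, -0.3, 0.0]
opening: 0.46
```

{"fn": "apply_moves", "kwargs": {
  "steps": [
    {"x":0,"y":0,"z":0,"spin":0},
    {"x":0,"y":0,"z":0,"spin":0}
  ]
}}

```text
time_s: 10.45
position: [0.433, -0.1858, 0.0118]
tcp_rot: [[0.972, 0.023, 0.232], [-0.232, -0.016, 0.973], [0.026, -1.0, -0.01]]
force: [0.3, -1.3, -0.5]
opening: 0.412
```

```bash
python3 look.py 5; python3 - <<'E'
from h import *
im=imaging.capture('scene');cv2.imwrite('pics/s5.png',cv2.resize(im[190:310,120:280,::-1],(800,600),interpolation=cv2.INTER_CUBIC))
E
```

```text
t 10.45 pos [ 433.0244 -185.8267   11.8487] xang -13.39529587348015 down [ 0.0229 -0.0161 -0.9996] open 35.81511081717124 F [ 0.3319 -1.2754 -0.4738]
```

View pics/w5.png

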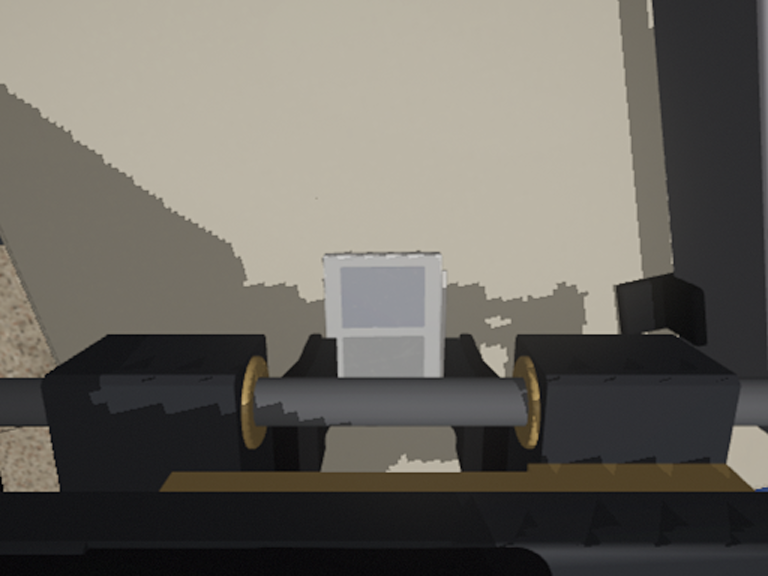

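View pics/s5.png

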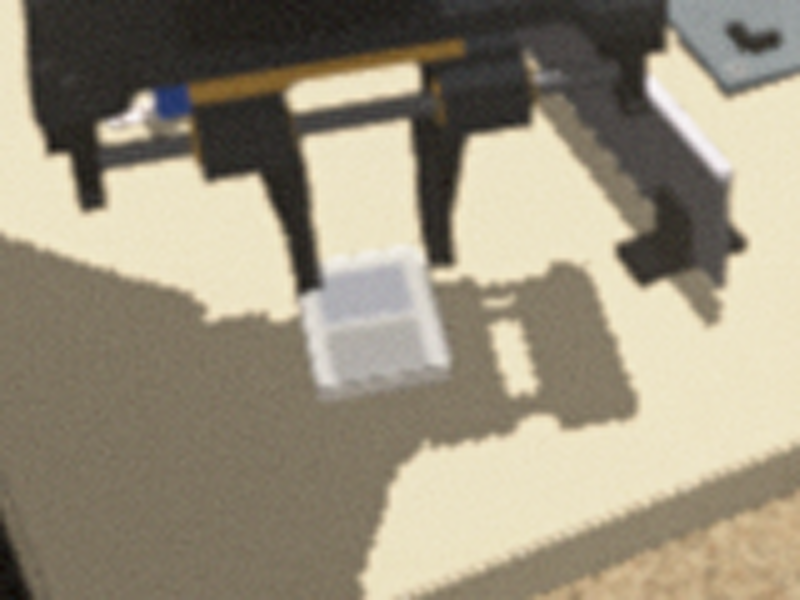

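```bash
python3 - <<'E'
from h import *
s=read_state();P=np.array(s['position']);R=np.array(s['tcp_rot']);p=imaging.camera_params('scene')
for tip in (.008,-.011,-.062):
  for h in (.018,.022,-.018,-.022):
    for zz in (0,):
      X=P+R[:,1]*tip+R[:,0]*h; uv=proj(p,X)[0]; print(tip,h,X,(uv-[120,190])*5)
c=np.array([.4323,-.1846,.008]);a=np.radians(-13)
ex=np.array([np.cos(a),np.sin(a),0]);ey=np.array([-np.sin(a),np.cos(a),0])
for i,j in((1,1),(1,-1),(-1,-1),(-1,1)): print('case',i,j,(proj(p,c+ex*i*.022+ey*j*.031)[0]-[120,190])*5)
print(s['opening'],s['time_s'])
E
```

```text
0.008 0.018 [ 0.4507 -0.1901  0.0043] [429.4499 310.1783]
0.008 0.022 [ 0.4546 -0.1911  0.0044] [440.924 307.983]
0.008 -0.018 [ 0.4157 -0.1818  0.0034] [324.9878 330.1651]
0.008 -0.022 [ 0.4118 -0.1809  0.0033] [313.2465 332.4116]
-0.011 0.018 [ 0.4503 -0.1898  0.0233] [425.7174 268.5663]
-0.011 0.022 [ 0.4542 -0.1908  0.0234] [437.3587 266.3881]
-0.011 -0.018 [ 0.4153 -0.1815  0.0224] [319.716  288.4006]
-0.011 -0.022 [ 0.4114 -0.1806  0.0223] [307.7997 290.6303]
-0.062 0.018 [ 0.4491 -0.189   0.0743] [415.1534 150.7922]
-0.062 0.022 [ 0.453  -0.1899  0.0744] [427.2685 148.6697]
-0.062 -0.018 [ 0.4141 -0.1807  0.0734] [304.7868 170.1278]
-0.062 -0.022 [ 0.4102 -0.1797  0.0732] [292.374  172.3024]
case 1 1 [419.6381 240.3668]
case 1 -1 [454.4349 360.2368]
case -1 -1 [322.2674 384.3603]
case -1 1 [295.3558 261.3449]
0.4073557702886472 10.55
```

```bash
python3 - <<'E'
from h import *
s=read_state();P=np.array(s['position']);R=np.array(s['tcp_rot']);p=imaging.camera_params('wrist')
print('cam pos in tool',R.T@(-p['R'].T@p['t']-P)*1000, 'fwd in tool',R.T@p['R'][2])
for tip in (.008,-.011,-.03,-.062):
  for w in (-.0095,.0095):
   print(tip,w,[ (proj(p,P+R[:,1]*tip+R[:,0]*h+R[:,2]*w)[0]*1.5).round() for h in (.018,-.018)])
c=np.array([.4323,-.1846,.008]);a=np.radians(-13)
ex=np.array([np.cos(a),np.sin(a),0]);ey=np.array([-np.sin(a),np.cos(a),0])
for i,j in((1,1),(1,-1),(-1,-1),(-1,1)): print('case',i,j,(proj(p,c+ex*i*.022+ey*j*.031)[0])*1.5)
E
```

```text
cam pos in tool [   0.0002 -182.4516   67.9643] fwd in tool [ 0.0001  0.9673 -0.2536]
0.008 -0.0095 [array([436., 356.]), array([344., 356.])]
0.008 0.0095 [array([437., 310.]), array([343., 310.])]
-0.011 -0.0095 [array([440., 376.]), array([340., 376.])]
-0.011 0.0095 [array([441., 326.]), array([338., 326.])]
-0.03 -0.0095 [array([446., 400.]), array([334., 400.])]
-0.03 0.0095 [array([447., 345.]), array([333., 345.])]
-0.062 -0.0095 [array([458., 457.]), array([322., 457.])]
-0.062 0.0095 [array([461., 391.]), array([319., 391.])]
case 1 1 [446.4414 253.4745]
case 1 -1 [443.0503 406.4078]
case -1 -1 [332.3137 408.5146]
case -1 1 [326.1134 254.9323]
```

{"fn": "apply_moves", "kwargs": {
  "steps": [
    {"x":0,"y":0,"z":0,"spin":0},
    {"x":0,"y":0,"z":0,"spin":0},
    {"x":0,"y":0,"z":0,"spin":0},
    {"x":-1,"y":1,"z":-1,"spin":0},
    {"x":0,"y":0,"z":-2,"spin":0},
    {"x":0,"y":0,"z":-2,"spin":0},
    {"x":0,"y":0,"z":0,"spin":0}
  ],
  "grip": 62
}}

```text
time_s: 11.25
position: [0.4319, -0.1847, 0.0064]
tcp_rot: [[0.972, 0.023, 0.232], [-0.232, -0.016, 0.973], [0.026, -1.0, -0.01]]
force: [-0.0, 0.4, -0.2]
opening: 0.708
```

```bash
cat > sc.py <<'E'
from h import *
import sys
k=sys.argv[1];u0,v0,w=map(int,sys.argv[2:5]);h=int(w*.75)
im=imaging.capture('scene');cv2.imwrite(f'pics/s{k}.png',cv2.resize(im[v0:v0+h,u0:u0+w,::-1],(800,600),interpolation=cv2.INTER_CUBIC))
s=read_state();P=np.array(s['position']);R=np.array(s['tcp_rot']);p=imaging.camera_params('scene')
o=s['opening']*.0435
for tip in (.008,-.003,-.011):
  print(tip,[((proj(p,P+R[:,1]*tip+R[:,0]*h)[0]-[u0,v0])*800/w).round() for h in (o,-o)])
E
python3 sc.py 6 150 220 100
```

```text
0.008 [array([500., 262.]), array([215., 317.])]
-0.003 [array([497., 224.]), array([209., 279.])]
-0.011 [array([494., 196.]), array([205., 250.])]
```

View pics/s6.png

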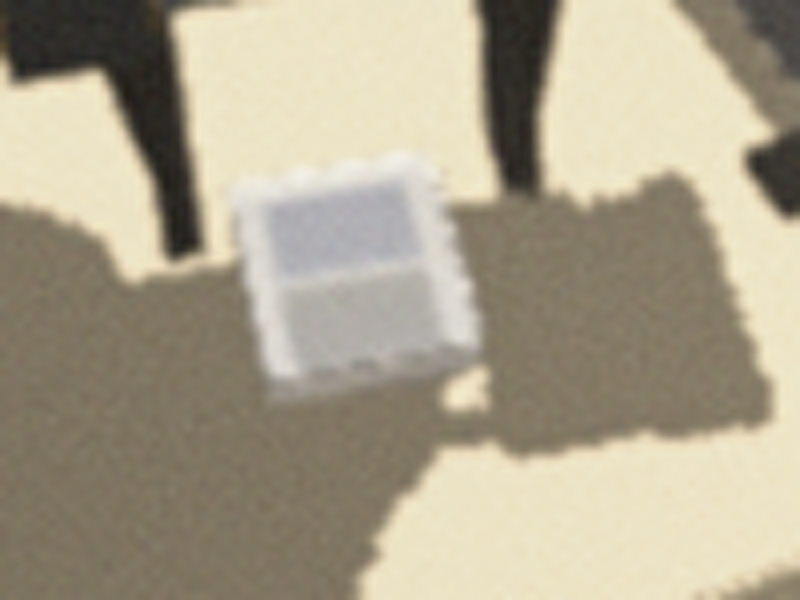

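{"fn": "apply_moves", "kwargs": {
  "steps": [
    {"x":0,"y":0,"z":-2,"spin":0},
    {"x":0,"y":0,"z":-2,"spin":0},
    {"x":0,"y":0,"z":0,"spin":0}
  ]
}}

```text
time_s: 11.6
position: [0.432, -0.1848, 0.0021]
tcp_rot: [[0.972, 0.023, 0.232], [-0.232, -0.016, 0.973], [0.026, -1.0, -0.01]]
force: [0.6, -0.6, 0.7]
opening: 0.712
```

```bash
python3 sc.py 7 150 220 100; python3 look.py 7
```

```text
0.008 [array([502., 276.]), array([216., 332.])]
-0.003 [array([499., 239.]), array([210., 294.])]
-0.011 [array([497., 211.]), array([206., 266.])]
t 11.65 pos [ 432.0185 -184.816     2.1887] xang -13.392922031993674 down [ 0.023  -0.0162 -0.9996] open 62.182454142991546 F [-0.0792 -0.0974  0.8071]
```

View pics/s7.png

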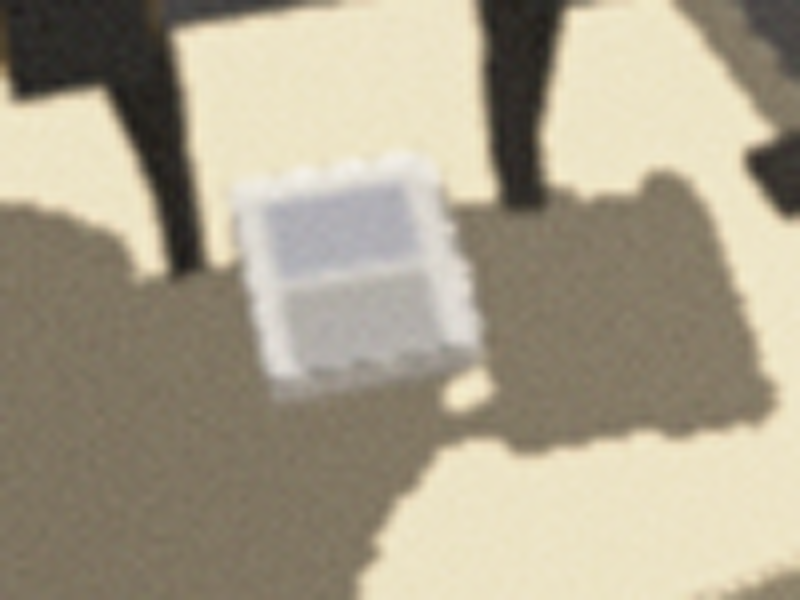

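View pics/w7.png

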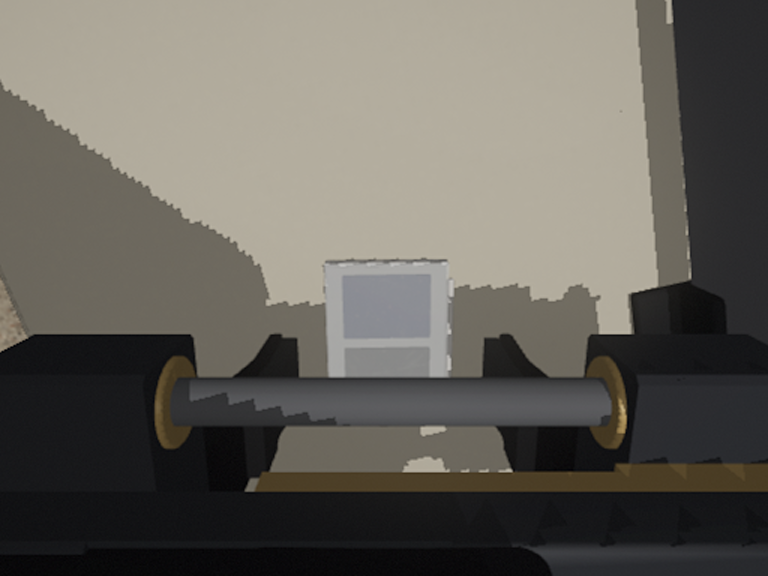

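{"fn": "apply_moves", "kwargs": {
  "steps": [
    {"x":0,"y":0,"z":-2,"spin":0},
    {"x":0,"y":0,"z":-2,"spin":0},
    {"x":0,"y":0,"z":-2,"spin":0},
    {"x":0,"y":0,"z":0,"spin":0}
  ]
}}

```text
time_s: 12.1
position: [0.4322, -0.1849, -0.0041]
tcp_rot: [[0.972, 0.023, 0.232], [-0.231, -0.017, 0.973], [0.027, -1.0, -0.011]]
force: [-0.1, -0.8, 0.0]
opening: 0.714
```

```bash
python3 sc.py 8 150 220 100
```

```text
0.008 [array([503., 298.]), array([220., 353.])]
-0.003 [array([500., 260.]), array([214., 315.])]
-0.011 [array([498., 233.]), array([210., 288.])]
```

View pics/s8.png

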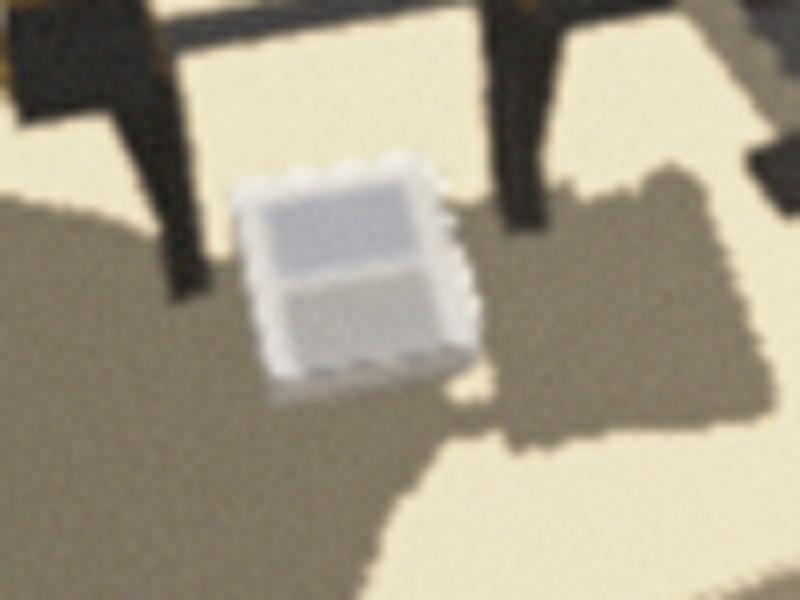

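{"fn": "apply_moves", "kwargs": {
  "steps": [
    {"x":0,"y":0,"z":-1.5,"spin":0},
    {"x":0,"y":0,"z":-1.5,"spin":0},
    {"x":0,"y":0,"z":0,"spin":0}
  ]
}}

```text
time_s: 12.45
position: [0.4323, -0.185, -0.0073]
tcp_rot: [[0.972, 0.024, 0.232], [-0.231, -0.017, 0.973], [0.027, -1.0, -0.011]]
force: [-0.0, 0.3, 0.1]
opening: 0.714
```

{"fn": "apply_moves", "kwargs": {
  "steps": [
    {"x":0,"y":0,"z":0,"spin":0},
    {"x":0,"y":0,"z":0,"spin":0},
    {"x":0,"y":0,"z":0,"spin":0},
    {"x":0,"y":0,"z":0,"spin":0},
    {"x":0,"y":0,"z":0,"spin":0}
  ],
  "grip": 35
}}

```text
time_s: 12.95
position: [0.4323, -0.185, -0.0072]
tcp_rot: [[0.972, 0.024, 0.232], [-0.231, -0.017, 0.973], [0.027, -1.0, -0.011]]
force: [0.3, -0.2, 0.1]
opening: 0.42
```

```bash
python3 sc.py 9 150 220 100; python3 look.py 9
```

```text
0.008 [array([446., 320.]), array([282., 352.])]
-0.003 [array([442., 282.]), array([277., 315.])]
-0.011 [array([440., 255.]), array([273., 287.])]
t 13.0 pos [ 432.3111 -185.0192   -7.2022] xang -13.392031679218235 down [ 0.0238 -0.0168 -0.9996] open 35.905063448697646 F [-0.3719 -1.0357 -0.2972]
```

View pics/s9.png

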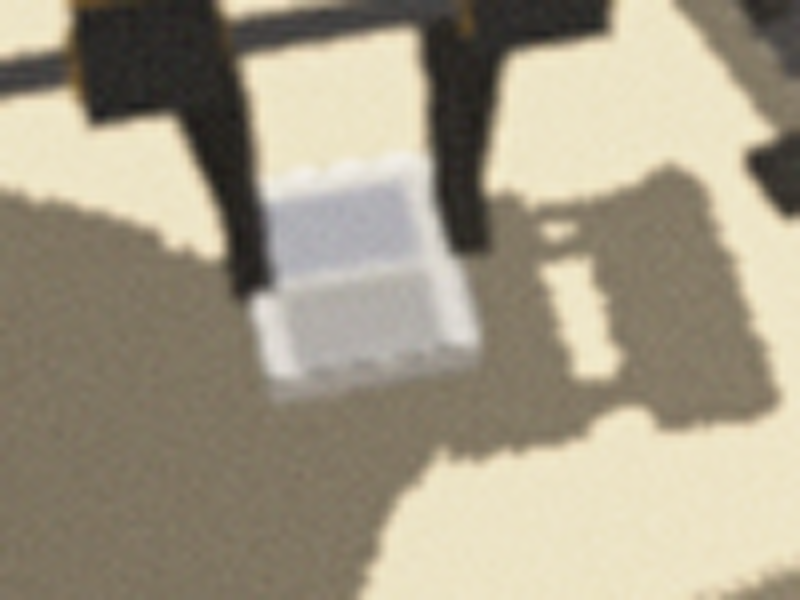

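View pics/w9.png

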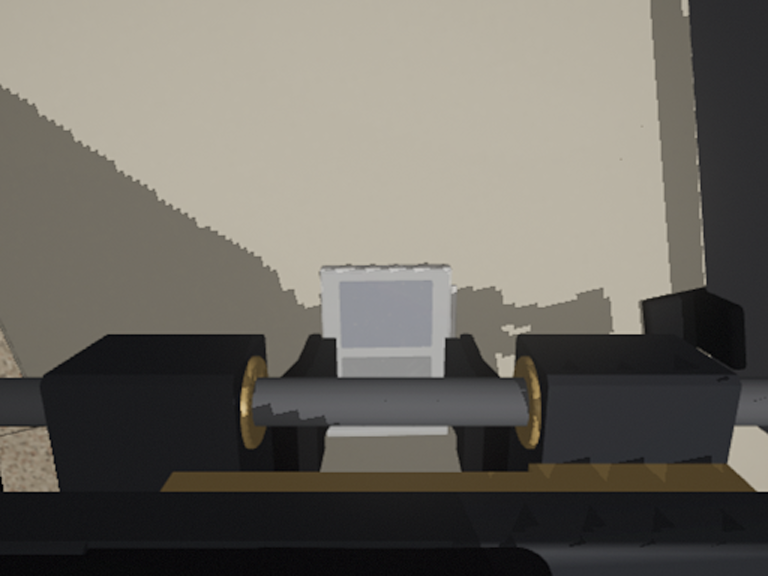

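{"fn": "apply_moves", "kwargs": {
  "steps": [
    {"x":0,"y":0,"z":0,"spin":0},
    {"x":0,"y":0,"z":0,"spin":0},
    {"x":0,"y":0,"z":0,"spin":0},
    {"x":0,"y":0,"z":-1.5,"spin":0},
    {"x":0,"y":0,"z":-1.5,"spin":0},
    {"x":0,"y":0,"z":0,"spin":0}
  ],
  "grip": 62
}}

```text
time_s: 13.65
position: [0.4324, -0.1851, -0.0104]
tcp_rot: [[0.972, 0.024, 0.232], [-0.231, -0.017, 0.973], [0.027, -1.0, -0.011]]
force: [-0.3, 0.2, -0.2]
opening: 0.707
```

{"fn": "apply_moves", "kwargs": {
  "steps": [
    {"x":0,"y":0,"z":-2,"spin":0},
    {"x":0,"y":0,"z":0,"spin":0}
  ]
}}

```text
time_s: 13.85
position: [0.4323, -0.185, -0.0127]
tcp_rot: [[0.972, 0.024, 0.232], [-0.231, -0.017, 0.973], [0.027, -1.0, -0.011]]
force: [-0.3, -0.8, 0.0]
opening: 0.707
```

```bash
python3 sc.py 10 150 220 100
```

```text
0.008 [array([505., 326.]), array([224., 382.])]
-0.003 [array([502., 289.]), array([218., 345.])]
-0.011 [array([500., 262.]), array([215., 317.])]
```

View pics/s10.png

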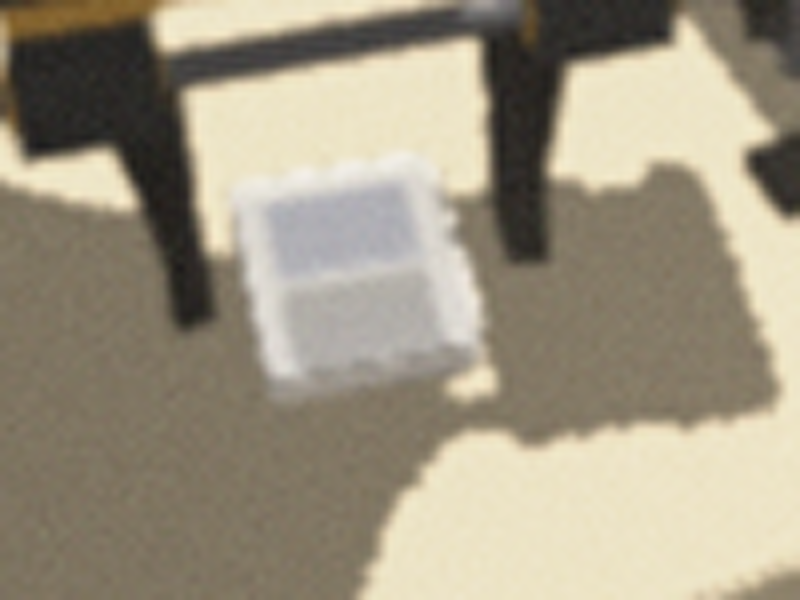

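{"fn": "apply_moves", "kwargs": {
  "steps": [
    {"x":0,"y":0,"z":-1.5,"spin":0},
    {"x":0,"y":0,"z":0,"spin":0}
  ]
}}

```text
time_s: 14.1
position: [0.4324, -0.185, -0.0142]
tcp_rot: [[0.972, 0.024, 0.232], [-0.232, -0.017, 0.973], [0.027, -1.0, -0.011]]
force: [0.2, 0.6, 0.5]
opening: 0.712
```

{"fn": "apply_moves", "kwargs": {
  "steps": [
    {"x":0,"y":0,"z":0,"spin":0},
    {"x":0,"y":0,"z":0,"spin":0},
    {"x":0,"y":0,"z":0,"spin":0},
    {"x":0,"y":0,"z":0,"spin":0},
    {"x":0,"y":0,"z":0,"spin":0}
  ],
  "grip": 38
}}

```text
time_s: 14.6
position: [0.4324, -0.185, -0.0142]
tcp_rot: [[0.972, 0.024, 0.232], [-0.232, -0.017, 0.973], [0.027, -1.0, -0.011]]
force: [-0.2, 0.2, -0.3]
opening: 0.488
```

{"fn": "apply_moves", "kwargs": {
  "steps": [
    {"x":0,"y":0,"z":0,"spin":0},
    {"x":0,"y":0,"z":0,"spin":0}
  ]
}}

```text
time_s: 14.8
position: [0.4324, -0.1851, -0.0142]
tcp_rot: [[0.972, 0.024, 0.232], [-0.232, -0.017, 0.973], [0.027, -1.0, -0.011]]
force: [0.2, -1.0, 0.1]
opening: 0.482
```

```bash
python3 sc.py 11 150 220 100;  python3 look.py 11
```

```text
0.008 [array([462., 340.]), array([269., 378.])]
-0.003 [array([459., 303.]), array([264., 341.])]
-0.011 [array([456., 276.]), array([261., 314.])]
t 14.85 pos [ 432.3846 -185.0684  -14.1561] xang -13.39384586997122 down [ 0.024  -0.0169 -0.9996] open 42.38217425462517 F [-0.105  -0.2764 -0.5093]
```

View pics/s11.png

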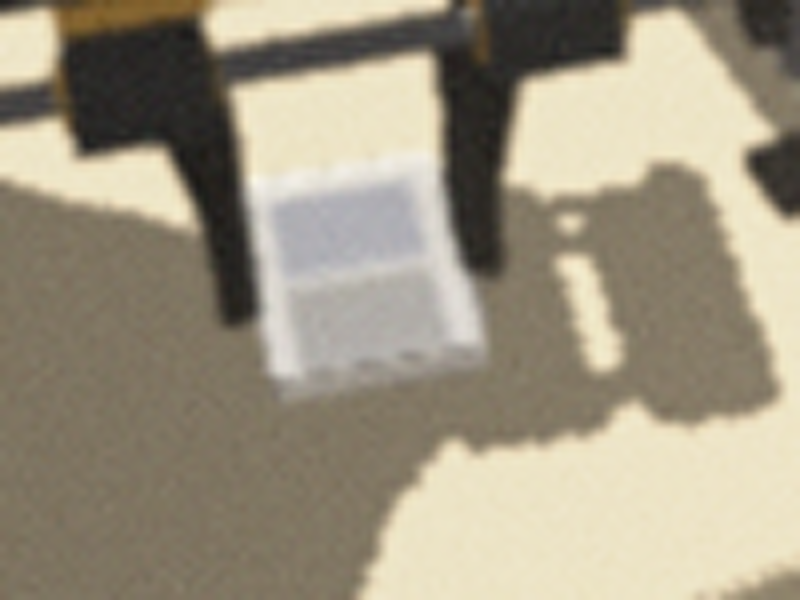

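View pics/w11.png

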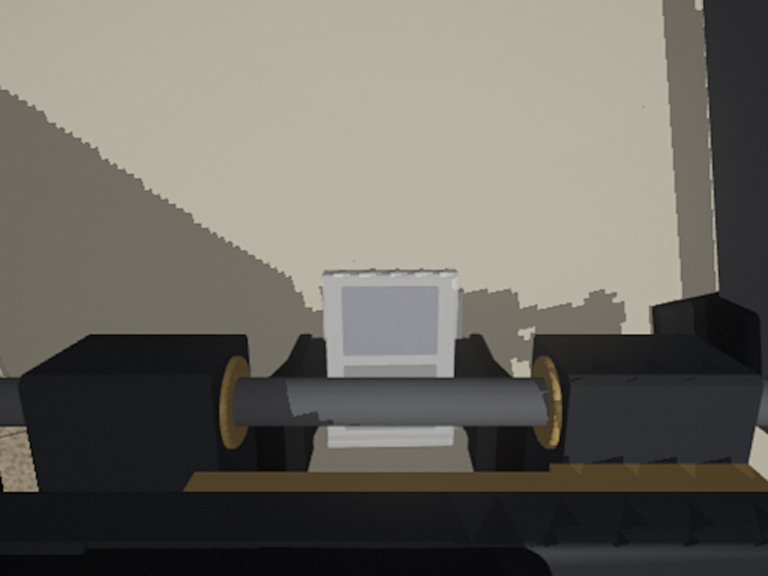

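```bash
python3 - <<'E'
from h import *
im=cv2.imread('pics/top0.png');p=imaging.camera_params('top')
g=cv2.cvtColor(im,cv2.COLOR_BGR2GRAY)
big=cv2.resize(g[148:198,220:276],None,fx=8,fy=8,interpolation=cv2.INTER_CUBIC)
n,l,st,c=cv2.connectedComponentsWithStats((big<75).astype(np.uint8))
pts=[]
for i in range(1,n):
    if st[i,4]>300: 
        uv=(c[i]+.5)/8-.5+[220,148];print(st[i],uv,ray(p,uv,.012)[0]*1000);pts.append(ray(p,uv,.012)[0,:2]*1000)
pts=np.array(pts);print(pts.mean(0),cv2.minAreaRect(pts.astype(np.float32)))
E
```

```text
[ 104   85   60   57 1773] [235.5084 160.9294] [676.591  -48.7772  12.    ]
[ 307  100   53   58 1596] [261.7179 162.8269] [ 673.8134 -111.3168   12.    ]
[  91  229   52   63 1520] [233.4905 180.7725] [628.595  -45.6405  12.    ]
[ 290  250   59   55 1600] [260.1897 182.9663] [ 625.1519 -108.9505   12.    ]
[651.0378 -78.6713] ((651.0223999023438, -78.46981811523438), (63.40253829956055, 48.71905517578125), 87.21603393554688)
```

{"fn": "apply_moves", "kwargs": {
  "steps": [
    {"x":0,"y":0,"z":5,"spin":0},
    {"x":0,"y":0,"z":10,"spin":0},
    {"x":0,"y":0,"z":10,"spin":0},
    {"x":0,"y":0,"z":10,"spin":0},
    {"x":0,"y":0,"z":10,"spin":0},
    {"x":0,"y":0,"z":10,"spin":0},
    {"x":0,"y":0,"z":10,"spin":0},
    {"x":0,"y":0,"z":10,"spin":0},
    {"x":0,"y":0,"z":10,"spin":0},
    {"x":0,"y":0,"z":10,"spin":0},
    {"x":0,"y":0,"z":0,"spin":0}
  ]
}}

```text
time_s: 16.0
position: [0.4327, -0.1852, 0.091]
tcp_rot: [[0.972, 0.027, 0.232], [-0.231, -0.019, 0.973], [0.03, -0.999, -0.012]]
force: [-0.1, -0.6, -0.1]
opening: 0.485
```

```bash
python3 sc.py 12 150 150 140;  python3 look.py 12 case:.1 nest:.006
```

```text
0.008 [array([317., 374.]), array([166., 401.])]
-0.003 [array([314., 344.]), array([162., 370.])]
-0.011 [array([312., 321.]), array([159., 347.])]
t 16.05 pos [ 432.3359 -184.9361   90.4308] xang -13.381439028455098 down [ 0.0258 -0.0182 -0.9995] open 42.60478418503463 F [-0.2065 -0.9817  0.0759]
case 0.67 [479.5, 136.5, 30.2, 72.5] ((558.2909545898438, -182.52621459960938), (36.81616973876953, 17.30778694152832), -2.238067626953125)
case 0.59 [143.5, 0.0, 56.7, 5.4] ((419.11785888671875, -67.91094970703125), (25.74380874633789, 2.4126758575439453), 77.02033233642578)
nest 0.87 [462.6, 0.8, 48.6, 59.9] ((621.0516357421875, -107.92683410644531), (42.22283172607422, 36.567359924316406), -3.623260498046875)
nest 0.27 [141.0, 0.0, 53.9, 5.1] ((404.20928955078125, -41.50288009643555), (37.68346405029297, 3.731908082962036), 77.02032470703125)
```

View pics/s12.png

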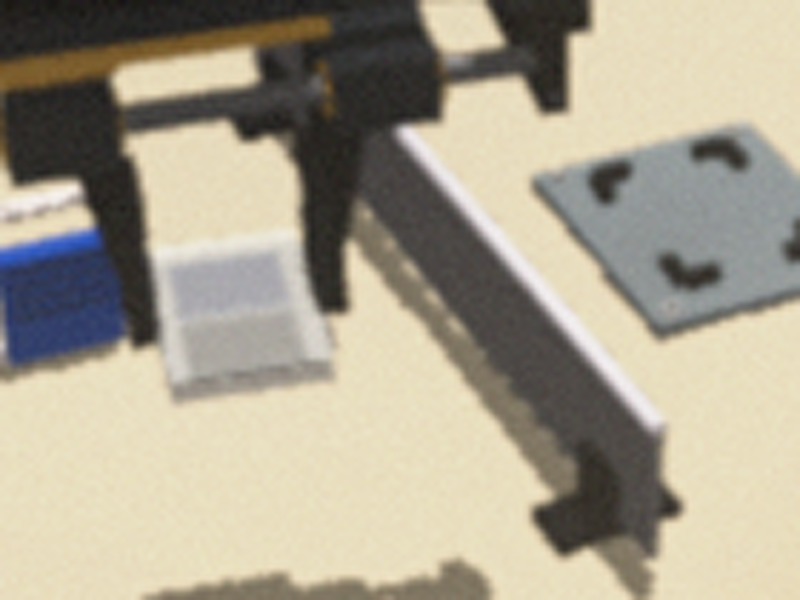

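View pics/w12.png

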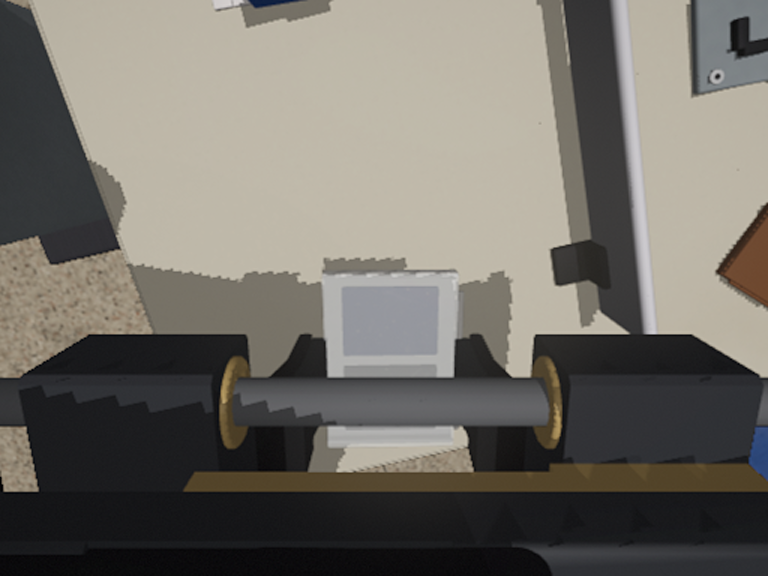

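```bash
python3 - <<'E'
from h import *
s=read_state();p=imaging.camera_params('wrist');P=np.array(s['position']);R=np.array(s['tcp_rot'])
c=np.array([[323,275],[457,275],[453,445],[330,445]])/1.5
for z in (.103,.108,.113,.118):
    W=ray(p,c,z); L=(W-P)@R*1000
    print(z,L[:,[0,2]].round(1).tolist(),'len',np.linalg.norm(W[0]-W[3])*1000,'wid',np.linalg.norm(W[0]-W[1])*1000, 'y', L[:,1])
E
```

```text
0.103 [[-22.3, 28.5], [22.5, 28.3], [23.2, -36.3], [-22.0, -35.5]] len 64.06167868384898 wid 44.835683493585435 y [-14.7085 -13.5072 -12.8    -14.0161]
0.108 [[-21.7, 29.7], [21.8, 29.4], [22.5, -33.2], [-21.3, -32.4]] len 62.15331080578251 wid 43.50004914980595 y [-19.7053 -18.5398 -17.8536 -19.0335]
0.113 [[-21.0, 30.9], [21.1, 30.6], [21.8, -30.1], [-20.7, -29.3]] len 60.24494292771604 wid 42.164414806026535 y [-24.7022 -23.5724 -22.9073 -24.0509]
0.118 [[-20.3, 32.1], [20.5, 31.8], [21.1, -27.0], [-20.0, -26.3]] len 58.336575049649554 wid 40.828780462247 y [-29.699  -28.605  -27.9609 -29.0684]
```

```bash
python3 - <<'E'
from h import *
p=imaging.camera_params('top')
for n,uv,z in (('g',(293,115),.056),('b',(261,117.5),.052),('w',(217,114),.048)): print(n,ray(p,uv,z)*1000)
print(ray(p,[[168,216],[165,208],[170,212],[174,214],[312,219]],.06))
E
```

```text
g [[ 778.9686 -179.9628   56.    ]]
b [[ 772.0749 -106.3294   52.    ]]
w [[778.6861  -3.9185  48.    ]]
[[ 0.5375  0.0938  0.06  ]
 [ 0.5551  0.1014  0.06  ]
 [ 0.5465  0.0899  0.06  ]
 [ 0.5423  0.0808  0.06  ]
 [ 0.5397 -0.2256  0.06  ]]
```

{"fn": "apply_moves", "kwargs": {
  "steps": [
    {"x":10,"y":5,"z":0,"spin":0.015},
    {"x":18,"y":9,"z":0,"spin":0.015},
    {"x":18,"y":9,"z":0,"spin":0.015},
    {"x":18,"y":9,"z":0,"spin":0.015},
    {"x":18,"y":9,"z":0,"spin":0.015},
    {"x":18,"y":9,"z":0,"spin":0.015},
    {"x":18,"y":9,"z":0,"spin":0.015},
    {"x":18,"y":9,"z":0,"spin":0.015},
    {"x":18,"y":9,"z":0,"spin":0.015},
    {"x":18,"y":9,"z":0,"spin":0.015},
    {"x":10,"y":5,"z":0,"spin":0.015},
    {"x":0,"y":0,"z":0,"spin":0}
  ]
}}

```text
time_s: 17.4
position: [0.6226, -0.0819, 0.0807]
tcp_rot: [[0.998, 0.014, 0.056], [-0.056, -0.006, 0.998], [0.014, -1.0, -0.005]]
force: [0.3, -0.5, 0.1]
opening: 0.489
```

```bash
python3 look.py 13 nest:.006; python3 sc.py 13 200 120 130
```

```text
t 17.4 pos [622.6121 -81.8881  80.6726] xang -3.18956426736164 down [ 0.0141 -0.0056 -0.9999] open 42.51230451572312 F [ 0.302  -0.4613  0.1448]
nest 0.63 [241.1, 116.0, 122.0, 130.5] ((653.1358032226562, -78.16233825683594), (103.08198547363281, 91.6629409790039), -3.0517425537109375)
0.008 [array([439., 263.]), array([320., 293.])]
-0.003 [array([440., 234.]), array([320., 263.])]
-0.011 [array([441., 212.]), array([320., 241.])]
```

View pics/w13.png

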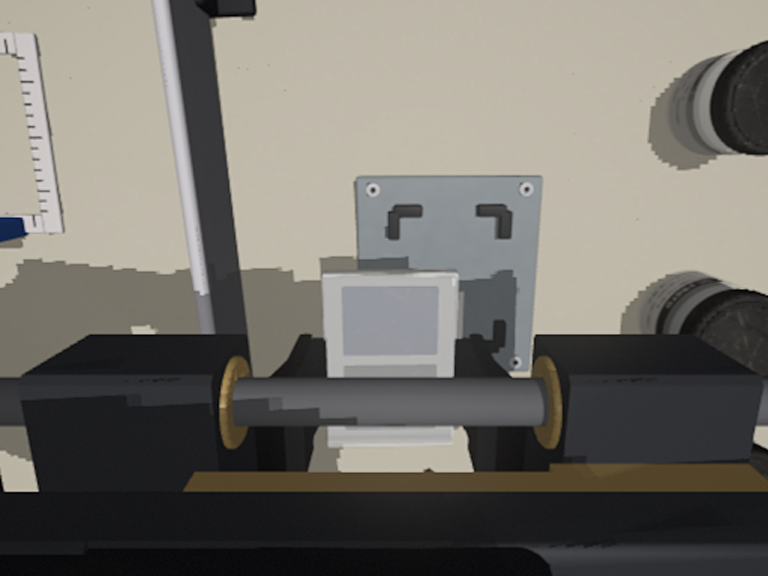

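View pics/s13.png

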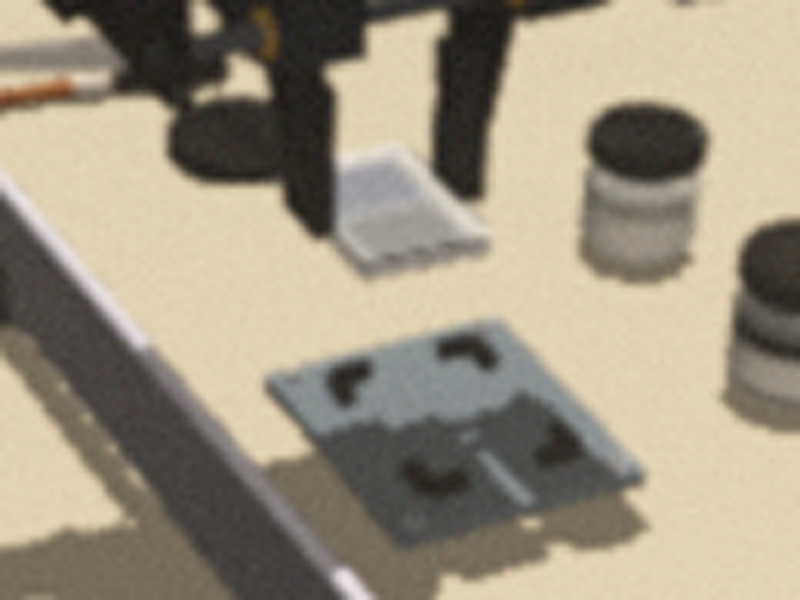

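{"fn": "apply_moves", "kwargs": {
  "steps": [
    {"x":10,"y":2,"z":-2,"spin":0},
    {"x":10,"y":2,"z":-8,"spin":0},
    {"x":10,"y":1,"z":-8,"spin":0},
    {"x":0,"y":0,"z":-8,"spin":0},
    {"x":0,"y":0,"z":-8,"spin":0},
    {"x":0,"y":0,"z":0,"spin":0},
    {"x":0,"y":0,"z":0,"spin":0}
  ]
}}

```text
time_s: 18.25
position: [0.6501, -0.079, 0.0424]
tcp_rot: [[0.998, 0.008, 0.061], [-0.061, -0.005, 0.998], [0.008, -1.0, -0.004]]
force: [0.9, 0.6, 0.3]
opening: 0.488
```

```bash
python3 look.py 14 nest:.006; python3 sc.py 14 220 130 100
```

```text
t 18.25 pos [650.1066 -79.0147  42.4141] xang -3.4973386172425642 down [ 0.0078 -0.0046 -1.    ] open 42.413900200991534 F [0.887  0.6171 0.2863]
nest 0.61 [194.5, 127.4, 144.9, 109.3] ((654.2315673828125, -63.913116455078125), (92.19969940185547, 74.57510375976562), 86.45942687988281)
0.008 [array([497., 352.]), array([351., 390.])]
-0.003 [array([499., 316.]), array([352., 353.])]
-0.011 [array([500., 290.]), array([352., 327.])]
```

View pics/w14.png

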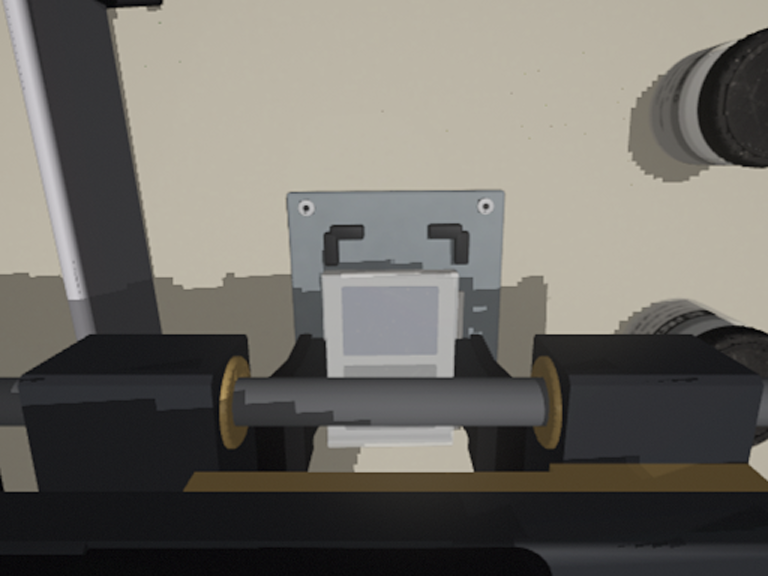

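View pics/s14.png

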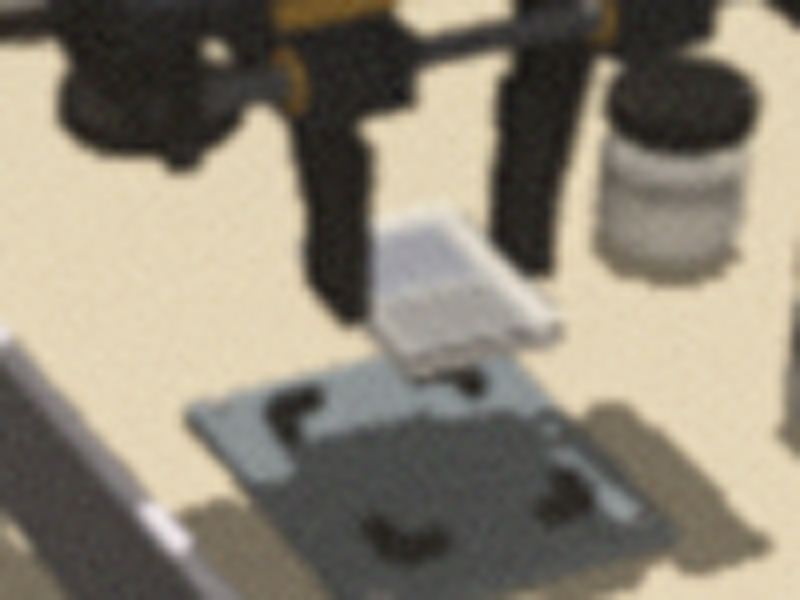

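```bash
cat > rel.py <<'E'
from h import *
import sys,json
# far-edge corners of the nest plate in 1.5x pixels -> nest centre, offset in tool frame
a=list(map(float,sys.argv[1:5]))
s=read_state();p=imaging.camera_params('wrist');P=np.array(s['position']);R=np.array(s['tcp_rot'])
E=ray(p,np.array([a[:2],a[2:]])/1.5,.006)*1000
d=E[1]-E[0];w=np.linalg.norm(d);ux=d/w;uy=np.array([-ux[1],ux[0],0])
c=E.mean(0)-uy*52
print('nest centre',c,'width',w,'yaw',np.degrees(np.arctan2(ux[1],ux[0])))
for dz in (.010,.014,.018,.022):
  W=ray(p,np.array([[323,275],[457,275],[453,445],[330,445]])/1.5,P[2]+dz)*1000
  b=W.mean(0);t=np.degrees(np.arctan2(*(W[1]-W[0])[[1,0]]))
  print('case top dz',dz,b,'w',np.linalg.norm(W[1]-W[0]),'l',np.linalg.norm(W[3]-W[0]),'yaw',t,'body->nest', c-b+ux*1)
E
python3 rel.py 288 194 503.5 191.5; python3 - <<'E'
import cv2
a=cv2.imread('pics/w14.png');cv2.imwrite('pics/w14b.png',cv2.resize(a[170:470,270:520],(700,840),interpolation=cv2.INTER_CUBIC)[:600])
E
```

```text
nest centre [653.5747 -79.6501   6.    ] width 90.21207838340224 yaw -2.8915961654527083
case top dz 0.01 [650.1413 -84.3209  53.1303] w 45.88511611165453 l 65.47463181870788 yaw -3.631368425018447 body->nest [  4.4321   4.6204 -47.1303]
case top dz 0.014 [650.203  -82.6016  57.1303] w 44.81896678354212 l 63.95331639799371 yaw -3.631368425018456 body->nest [  4.3704   2.9011 -51.1303]
case top dz 0.018 [650.2646 -80.8823  61.1303] w 43.752817455429714 l 62.43200097727954 yaw -3.631368425018458 body->nest [  4.3088   1.1818 -55.1303]
case top dz 0.022 [650.3263 -79.163   65.1303] w 42.68666812731731 l 60.91068555656537 yaw -3.631368425018449 body->nest [  4.2471  -0.5376 -59.1303]
```

View pics/w14b.png

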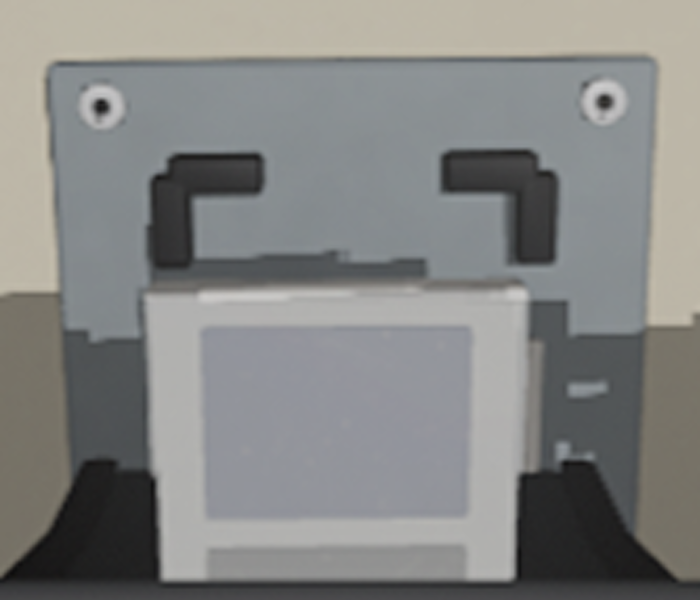

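{"fn": "apply_moves", "kwargs": {
  "steps": [
    {"x":2,"y":0.5,"z":-8,"spin":0.012},
    {"x":1.5,"y":0.5,"z":-8,"spin":0},
    {"x":0,"y":0,"z":-8,"spin":0},
    {"x":0,"y":0,"z":-6,"spin":0},
    {"x":0,"y":0,"z":0,"spin":0},
    {"x":0,"y":0,"z":0,"spin":0}
  ]
}}

```text
time_s: 19.0
position: [0.6543, -0.078, 0.0109]
tcp_rot: [[0.999, 0.01, 0.048], [-0.048, -0.005, 0.999], [0.01, -1.0, -0.004]]
force: [0.1, -0.3, 0.3]
opening: 0.488
```

```bash
python3 look.py 15; python3 sc.py 15 220 130 100;  python3 - <<'E'
import cv2
a=cv2.imread('pics/w15.png');cv2.imwrite('pics/w15b.png',cv2.resize(a[170:470,250:540],(754,780),interpolation=cv2.INTER_CUBIC)[:600])
E
```

```text
t 19.0 pos [654.2694 -78.0376  10.9429] xang -2.7515890993713294 down [ 0.0097 -0.005  -0.9999] open 42.482443495766326 F [ 0.1267 -0.2785  0.3095]
0.008 [array([500., 448.]), array([358., 487.])]
-0.003 [array([502., 413.]), array([359., 452.])]
-0.011 [array([503., 388.]), array([360., 427.])]
```

View pics/w15b.png

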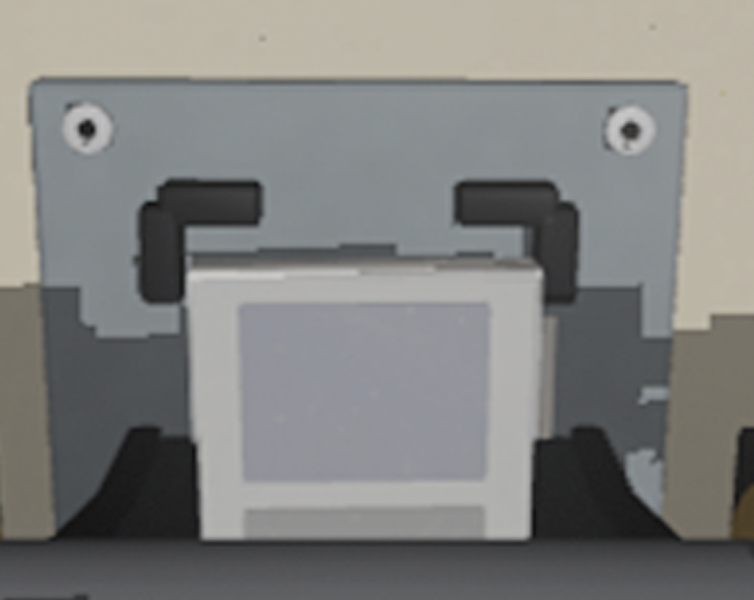

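View pics/s15.png

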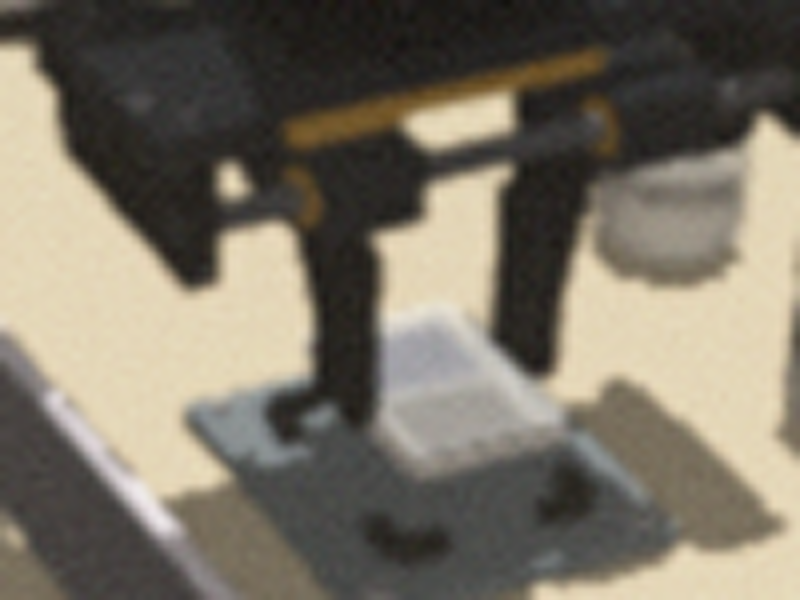

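```bash
cat > rel2.py <<'E'
from h import *
import sys
a=np.array(list(map(float,sys.argv[1:5]))).reshape(2,2)
s=read_state();p=imaging.camera_params('wrist');P=np.array(s['position'])
for zn in (.006,.004,.002,0.0):
  E=ray(p,a/1.5,zn)*1000
  d=E[1]-E[0];w=np.linalg.norm(d);ux=d/w;uy=np.array([-ux[1],ux[0],0]);c=E.mean(0)-uy*52
  print('zn',zn,'nest',c,'w',w,'yaw',np.degrees(np.arctan2(ux[1],ux[0])))
for dz in (.014,.016,.018):
  W=ray(p,np.array([[322.5,275],[457.5,275],[453,445],[329,445]])/1.5,P[2]+dz)*1000
  print('dz',dz,'case',W.mean(0),'w',np.linalg.norm(W[1]-W[0]),np.linalg.norm(W[2]-W[3]),'l',np.linalg.norm(W[3]-W[0]))
E
python3 rel2.py 262.7 200.8 513.5 201.5
```

```text
zn 0.006 nest [653.3904 -78.8655   6.    ] w 90.05336471134554 yaw -2.971089447298825
zn 0.004 nest [653.3955 -79.0547   4.    ] w 91.01467127732094 yaw -2.9710894472988234
zn 0.002 nest [653.4006 -79.2438   2.    ] w 91.97597784329623 yaw -2.971089447298825
zn 0.0 nest [653.4057 -79.433    0.    ] w 92.93728440927163 yaw -2.971089447298821
dz 0.014 case [654.0391 -81.5584  25.2468] w 45.145532222842334 45.43333174913003 l 63.9404533733481
dz 0.016 case [654.0577 -80.6978  27.2468] w 44.60843498184044 44.89281055178247 l 63.17975260398467
dz 0.018 case [654.0764 -79.8371  29.2468] w 44.07133774083855 44.352289354435015 l 62.41905183462123
```

{"fn": "apply_moves", "kwargs": {
  "steps": [
    {"x":-0.5,"y":0.5,"z":-5,"spin":-0.003},
    {"x":0,"y":0,"z":-5,"spin":0},
    {"x":0,"y":0,"z":0,"spin":0},
    {"x":0,"y":0,"z":0,"spin":0}
  ]
}}

```text
time_s: 19.5
position: [0.6544, -0.0777, 0.0012]
tcp_rot: [[0.999, 0.011, 0.051], [-0.051, -0.006, 0.999], [0.012, -1.0, -0.005]]
force: [0.1, -0.2, -0.1]
opening: 0.483
```

```bash
python3 look.py 16; python3 - <<'E'
import cv2
a=cv2.imread('pics/w16.png');cv2.imwrite('pics/w16b.png',cv2.resize(a[170:470,250:540],(754,780),interpolation=cv2.INTER_CUBIC)[:600])
E
```

```text
t 19.5 pos [654.3602 -77.6671   1.1678] xang -2.934352530466208 down [ 0.0115 -0.0055 -0.9999] open 42.01776160160059 F [ 0.1411 -0.1585 -0.0841]
```

View pics/w16b.png

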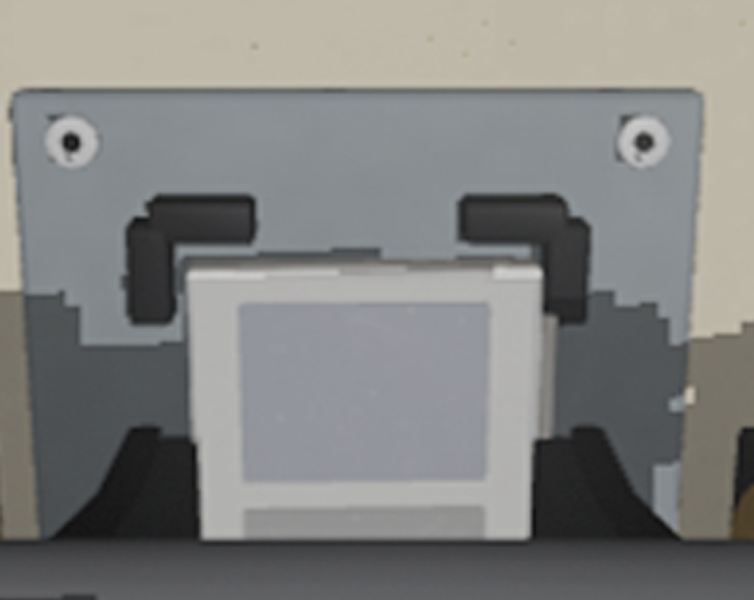

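```bash
python3 rel2.py 254.8 204.8 519.5 204.8
```

```text
zn 0.006 nest [653.0336 -78.7308   6.    ] w 90.07299386247084 yaw -3.013394847939495
zn 0.004 nest [653.0366 -78.9344   4.    ] w 91.08942084678927 yaw -3.013394847939493
zn 0.002 nest [653.0396 -79.1381   2.    ] w 92.10584783110758 yaw -3.0133948479394976
zn 0.0 nest [653.0425 -79.3417   0.    ] w 93.122274815426 yaw -3.0133948479394954
dz 0.014 case [653.9222 -81.1718  15.1278] w 45.14968961420696 45.44356748787388 l 63.94692495857646
dz 0.016 case [653.9411 -80.3103  17.1278] w 44.612534789076555 44.90291633930929 l 63.18613569098093
dz 0.018 case [653.9599 -79.4487  19.1278] w 44.07537996394592 44.362265190744594 l 62.42534642338542
```

{"fn": "apply_moves", "kwargs": {
  "steps": [
    {"x":-1,"y":0.3,"z":-3,"spin":0},
    {"x":0,"y":0,"z":-2,"spin":0},
    {"x":0,"y":0,"z":0,"spin":0}
  ]
}}

```text
time_s: 19.85
position: [0.6534, -0.0774, -0.004]
tcp_rot: [[0.999, 0.012, 0.051], [-0.051, -0.006, 0.999], [0.012, -1.0, -0.005]]
force: [0.5, 0.4, -0.9]
opening: 0.489
```

```bash
python3 look.py 17;python3 sc.py 17 220 130 100; python3 - <<'E'
import cv2
a=cv2.imread('pics/w17.png');cv2.imwrite('pics/w17b.png',cv2.resize(a[170:470,250:540],(754,780),interpolation=cv2.INTER_CUBIC)[:600])
E
```

```text
t 19.85 pos [653.3776 -77.4018  -3.9617] xang -2.9384415525249508 down [ 0.0118 -0.0056 -0.9999] open 42.49996902427974 F [ 0.5266  0.4309 -0.9363]
0.008 [array([493., 494.]), array([351., 534.])]
-0.003 [array([495., 460.]), array([352., 500.])]
-0.011 [array([496., 435.]), array([352., 475.])]
```

View pics/w17b.png

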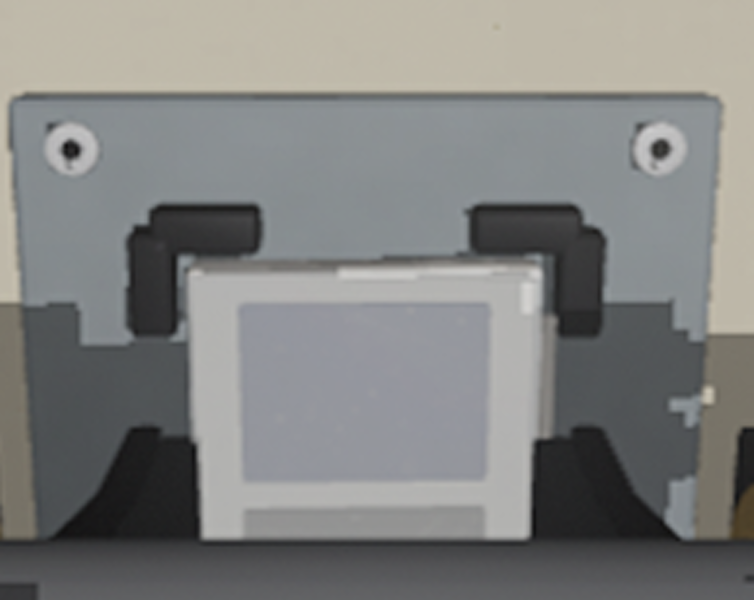

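View pics/s17.png

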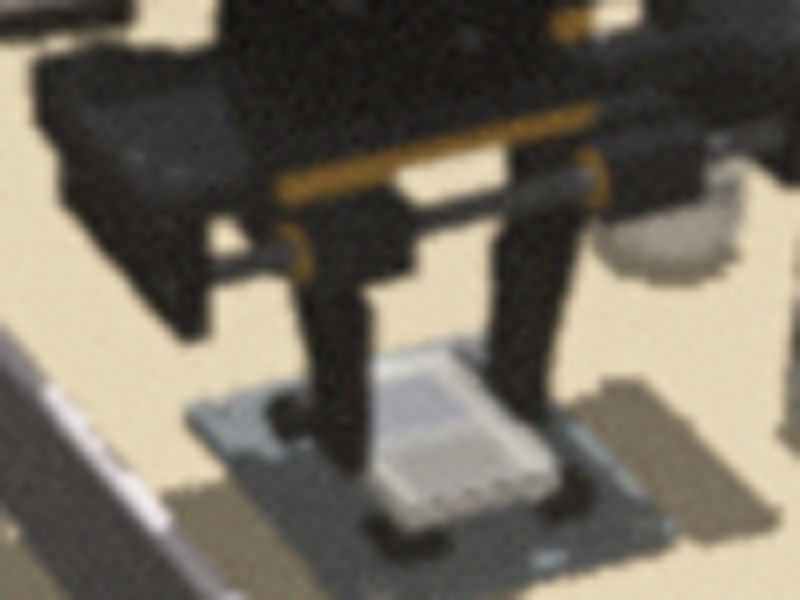

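```bash
python3 rel2.py 253.9 207.3 526.8 207.3
```

```text
zn 0.006 nest [653.2684 -78.8655   6.    ] w 90.40795593771277 yaw -3.020730953618051
zn 0.004 nest [653.2849 -79.0798   4.    ] w 91.45736156372004 yaw -3.020730953618051
zn 0.002 nest [653.3014 -79.2941   2.    ] w 92.50676718972707 yaw -3.0207309536180587
zn 0.0 nest [653.3178 -79.5083   0.    ] w 93.55617281573434 yaw -3.020730953618054
dz 0.014 case [653.1378 -80.9398  10.1924] w 45.15359619275268 45.45095812004497 l 63.9525895381589
dz 0.016 case [653.1551 -80.0777  12.1924] w 44.61640751541762 44.910231751941765 l 63.19175075934947
dz 0.018 case [653.1723 -79.2156  14.1924] w 44.07921883808279 44.36950538383844 l 62.43091198054006
```

Aligned to within a fraction of a millimetre; lower the last 4 mm gently.

{"fn": "apply_moves", "kwargs": {
  "steps": [
    {"x":0,"y":0,"z":-2,"spin":0},
    {"x":0,"y":0,"z":-1,"spin":0},
    {"x":0,"y":0,"z":0,"spin":0}
  ]
}}

```text
time_s: 20.25
position: [0.6537, -0.0774, -0.0068]
tcp_rot: [[0.999, 0.012, 0.051], [-0.051, -0.006, 0.999], [0.013, -1.0, -0.005]]
force: [-0.3, 0.4, -0.6]
opening: 0.484
```

{"fn": "apply_moves", "kwargs": {
  "steps": [
    {"x":0,"y":0,"z":-1,"spin":0},
    {"x":0,"y":0,"z":0,"spin":0}
  ]
}}

```text
time_s: 20.45
position: [0.6539, -0.0775, -0.0078]
tcp_rot: [[0.999, 0.013, 0.051], [-0.051, -0.006, 0.999], [0.013, -1.0, -0.005]]
force: [0.1, 1.1, 0.6]
opening: 0.488
```

```bash
python3 look.py 18; python3 - <<'E'
import cv2
a=cv2.imread('pics/w18.png');cv2.imwrite('pics/w18b.png',cv2.resize(a[170:470,250:540],(754,780),interpolation=cv2.INTER_CUBIC)[:600])
E
```

```text
t 20.45 pos [653.851 -77.498  -7.764] xang -2.9342098610078735 down [ 0.0128 -0.0059 -0.9999] open 42.43664153402833 F [0.0719 1.1313 0.6257]
```

View pics/w18b.png

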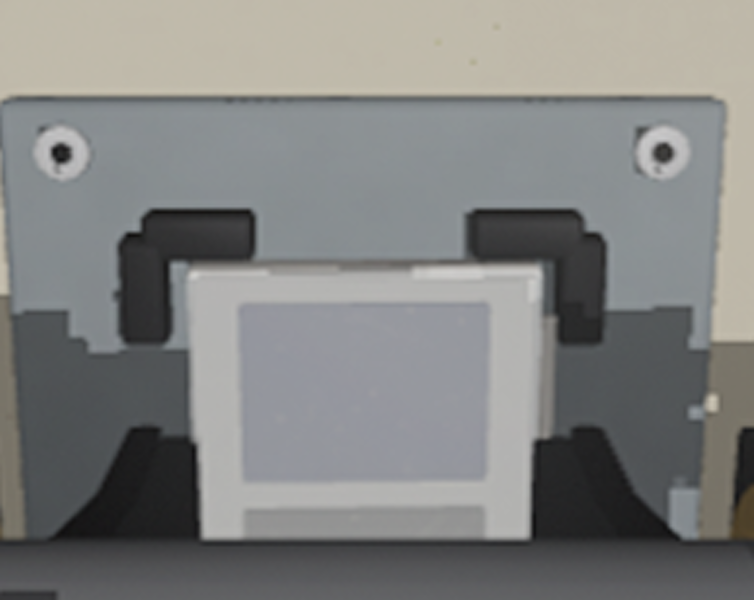

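{"fn": "apply_moves", "kwargs": {
  "steps": [
    {"x":-0.5,"y":0,"z":-0.7,"spin":0},
    {"x":0,"y":0,"z":0,"spin":0}
  ]
}}

```text
time_s: 20.7
position: [0.6539, -0.0775, -0.0078]
tcp_rot: [[0.999, 0.014, 0.051], [-0.051, -0.006, 0.999], [0.014, -1.0, -0.005]]
force: [-0.0, 0.5, 0.1]
opening: 0.486
```

{"fn": "apply_moves", "kwargs": {
  "steps": [
    {"x":0,"y":0,"z":0,"spin":0},
    {"x":0,"y":0,"z":0,"spin":0},
    {"x":0,"y":0,"z":0,"spin":0},
    {"x":0,"y":0,"z":0,"spin":0}
  ],
  "grip": 60
}}

```text
time_s: 21.1
position: [0.6536, -0.0776, -0.0082]
tcp_rot: [[0.999, 0.013, 0.051], [-0.051, -0.006, 0.999], [0.014, -1.0, -0.005]]
force: [-0.0, 0.3, 0.1]
opening: 0.674
```

{"fn": "apply_moves", "kwargs": {
  "steps": [
    {"x":0,"y":0,"z":5,"spin":0},
    {"x":0,"y":0,"z":10,"spin":0},
    {"x":0,"y":0,"z":10,"spin":0},
    {"x":0,"y":0,"z":10,"spin":0},
    {"x":0,"y":0,"z":10,"spin":0},
    {"x":0,"y":0,"z":10,"spin":0},
    {"x":0,"y":0,"z":10,"spin":0},
    {"x":0,"y":0,"z":10,"spin":0},
    {"x":0,"y":0,"z":10,"spin":0},
    {"x":0,"y":0,"z":10,"spin":0},
    {"x":0,"y":0,"z":0,"spin":0}
  ]
}}

```text
time_s: 22.2
position: [0.6545, -0.0778, 0.0976]
tcp_rot: [[0.999, 0.017, 0.051], [-0.051, -0.007, 0.999], [0.017, -1.0, -0.006]]
force: [0.4, -0.1, -0.7]
opening: 0.689
```

```bash
python3 look.py 19; python3 sc.py 19 220 130 100
```

```text
t 22.2 pos [654.4708 -77.8132  97.5627] xang -2.929143271819402 down [ 0.0171 -0.0072 -0.9998] open 59.95821423013168 F [ 0.3781 -0.1112 -0.7322]
0.008 [array([547., 161.]), array([334., 213.])]
-0.003 [array([549., 122.]), array([334., 174.])]
-0.011 [array([550.,  94.]), array([335., 146.])]
```

View pics/w19.png

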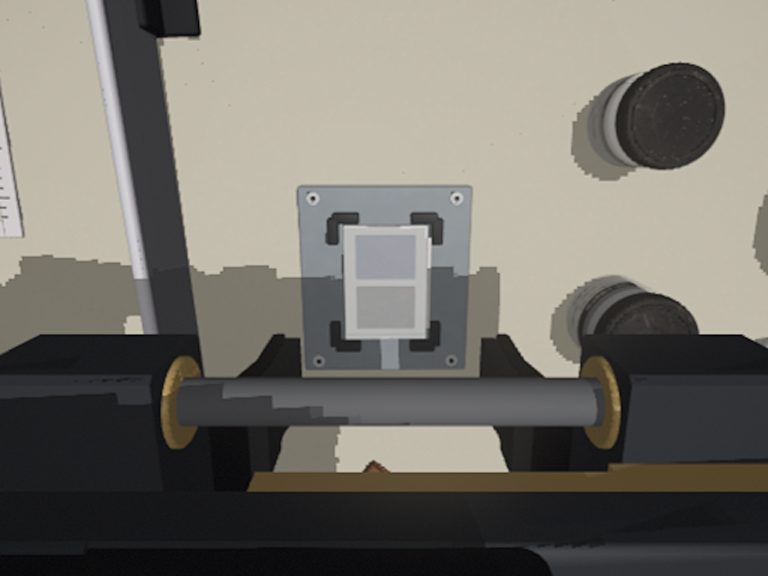

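View pics/s19.png

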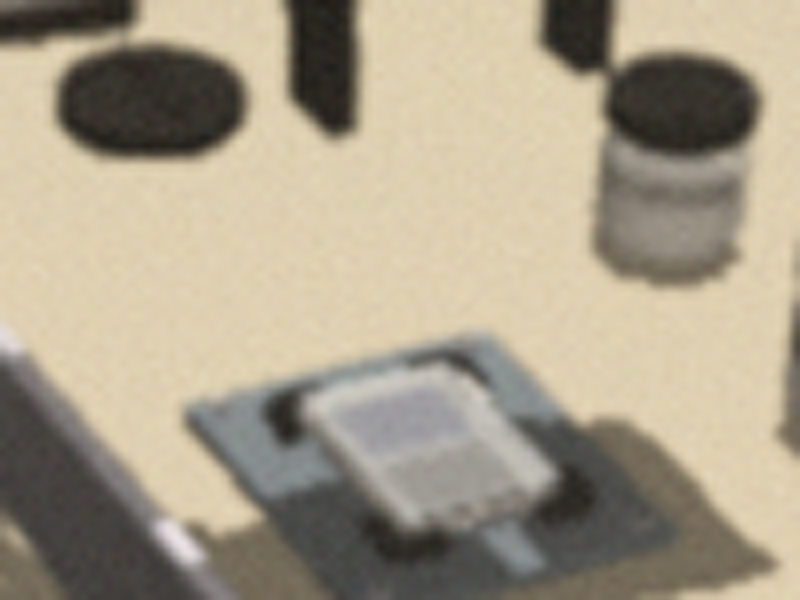

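```bash
python3 - <<'E'
import cv2
a=cv2.imread('pics/w19.png');cv2.imwrite('pics/w19b.png',cv2.resize(a[180:375,290:480],(585,600),interpolation=cv2.INTER_CUBIC))
E
```

```text
(no output)
```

View pics/w19b.png

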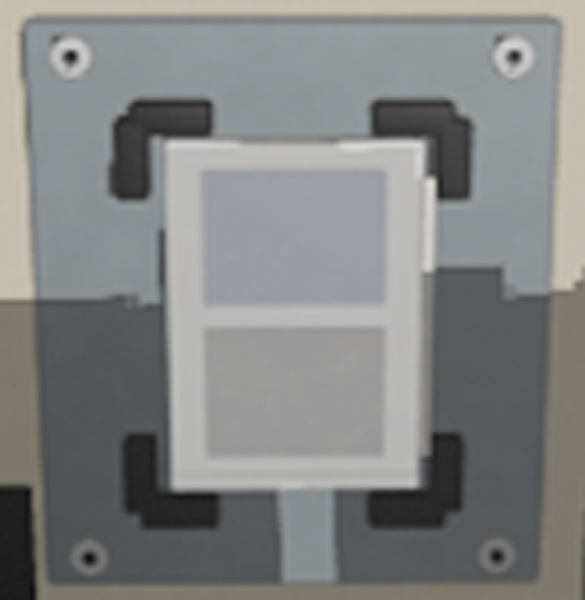

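{"fn": "apply_moves", "kwargs": {
  "steps": [
    {"x":-10,"y":3,"z":0,"spin":0.13},
    {"x":-20,"y":3,"z":0,"spin":0.13},
    {"x":-20,"y":3,"z":0,"spin":0.13},
    {"x":-20,"y":3,"z":0,"spin":0.13},
    {"x":-20,"y":3,"z":0,"spin":0.13},
    {"x":-20,"y":3,"z":0,"spin":0.13},
    {"x":-20,"y":3,"z":0,"spin":0.13},
    {"x":-20,"y":3,"z":0,"spin":0.13},
    {"x":-20,"y":3,"z":0,"spin":0.13},
    {"x":-20,"y":3,"z":0,"spin":0.13},
    {"x":-20,"y":3,"z":0,"spin":0.13},
    {"x":-10,"y":3,"z":0,"spin":0.1}
  ],
  "grip": 45
}}

```text
time_s: 23.5
position: [0.4204, -0.0386, 0.0886]
tcp_rot: [[0.029, -0.008, -1.0], [0.999, 0.014, 0.029], [0.014, -1.0, 0.009]]
force: [0.5, -0.6, 0.2]
opening: 0.518
```

{"fn": "apply_moves", "kwargs": {
  "steps": [
    {"x":0,"y":0,"z":0,"spin":0},
    {"x":0,"y":0,"z":0,"spin":0}
  ]
}}

```text
time_s: 23.7
position: [0.4184, -0.0379, 0.088]
tcp_rot: [[0.031, -0.012, -0.999], [0.999, 0.015, 0.031], [0.015, -1.0, 0.012]]
force: [0.6, -1.0, -0.5]
opening: 0.515
```

```bash
python3 look.py 20 scale:.003; python3 sc.py 20 100 130 160
```

```text
t 23.7 pos [418.357  -37.878   87.9852] xang 88.22152267274893 down [-0.0115  0.0152 -0.9998] open 44.80147819193397 F [ 0.6137 -0.9607 -0.4988]
scale 0.68 [250.9, 150.3, 125.0, 95.9] ((426.55145263671875, 3.6478309631347656), (94.80484008789062, 76.0675277709961), -4.304939270019531)
0.008 [array([256., 202.]), array([292., 264.])]
-0.003 [array([253., 177.]), array([290., 239.])]
-0.011 [array([251., 159.]), array([288., 220.])]
```

View pics/w20.png

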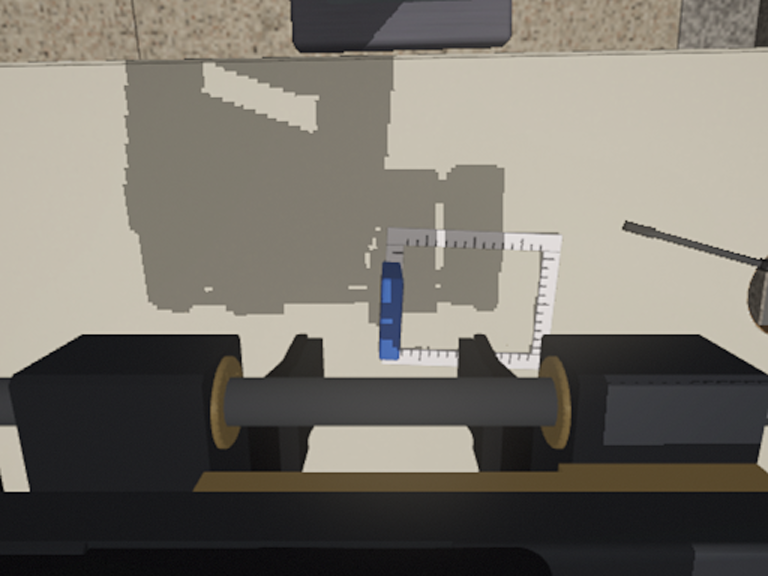

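View pics/s20.png

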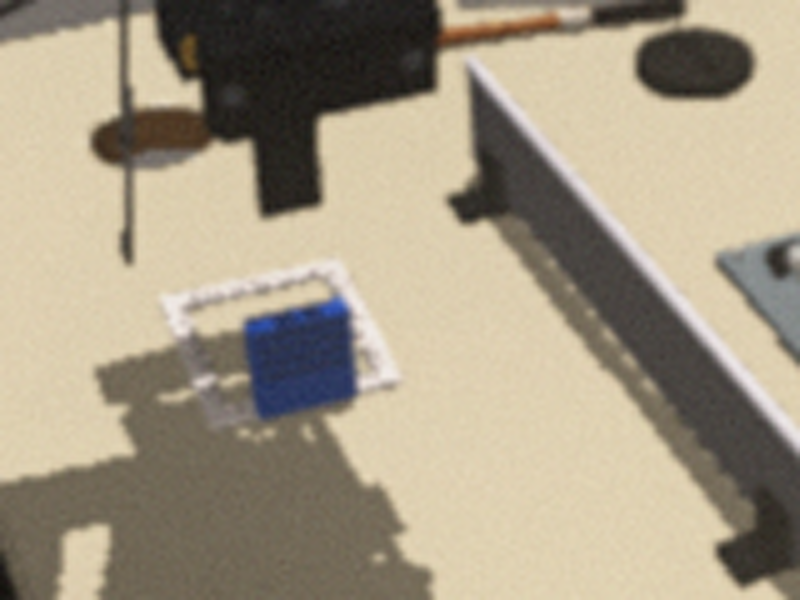

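{"fn": "apply_moves", "kwargs": {
  "steps": [
    {"x":2,"y":-0.7,"z":-10,"spin":-0.022},
    {"x":2,"y":-0.7,"z":-10,"spin":-0.022},
    {"x":1,"y":0,"z":-10,"spin":0},
    {"x":0,"y":0,"z":-10,"spin":0},
    {"x":0,"y":0,"z":0,"spin":0},
    {"x":0,"y":0,"z":0,"spin":0}
  ]
}}

```text
time_s: 24.45
position: [0.4267, -0.0404, 0.0431]
tcp_rot: [[0.08, -0.009, -0.997], [0.997, 0.015, 0.08], [0.014, -1.0, 0.01]]
force: [0.2, -0.8, -0.2]
opening: 0.517
```

```bash
python3 look.py 21 scale:.003; python3 sc.py 21 100 160 110
```

```text
t 24.45 pos [426.7394 -40.4176  43.1026] xang 85.38564381669387 down [-0.0093  0.0151 -0.9998] open 44.935942366509906 F [ 0.15   -0.8486 -0.1697]
scale 0.65 [255.0, 142.9, 146.7, 109.6] ((425.1802673339844, 3.9509735107421875), (95.68006134033203, 73.87800598144531), -3.8663711547851562)
0.008 [array([426., 212.]), array([471., 307.])]
-0.003 [array([423., 178.]), array([468., 273.])]
-0.011 [array([420., 153.]), array([465., 247.])]
```

View pics/w21.png

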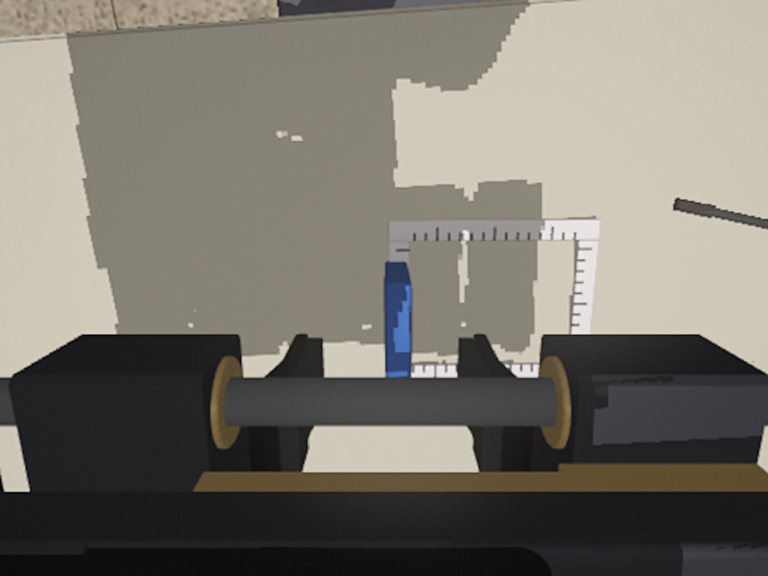

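View pics/s21.png

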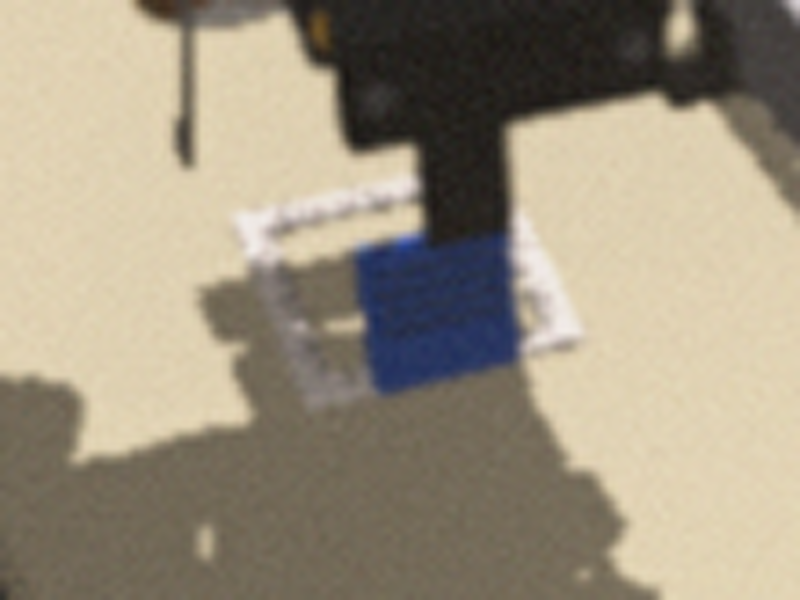

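```bash
python3 - <<'E'
from h import *
s=read_state();p=imaging.camera_params('wrist');P=np.array(s['position'])*1000;R=np.array(s['tcp_rot'])
print(p['cx']*1.5,P)
im=cv2.imread('pics/w21.png');hsv=cv2.cvtColor(im,cv2.COLOR_BGR2HSV)
b=(hsv[...,0]>100)&(hsv[...,0]<130)&(hsv[...,1]>100)&(hsv[...,2]>40)
for r in (290,320,350,370):
    c=np.where(b[r])[0];print(r,c.min(),c.max())
for z in (.043,.039):
    W=ray(p,np.array([[398.5,320],[398.5,370]])/1.5,z)*1000;print(z,W,((W-P)@R))
E
```

```text
390.00410024540884 [427.0053 -40.5223  43.8079]
290 385 411
320 386 410
350 386 410
370 386 410
0.043 [[418.3678 -37.6971  43.    ]
 [438.3238 -39.2273  43.    ]] [[  2.1112   0.9184   8.8284]
 [  2.188    0.7358 -11.1852]]
0.039 [[419.6462 -37.6782  39.    ]
 [440.0363 -39.2416  39.    ]] [[  2.1771   4.9079   7.519 ]
 [  2.2556   4.7213 -12.93  ]]
```

{"fn": "apply_moves", "kwargs": {
  "steps": [
    {"x":-2,"y":1,"z":-8,"spin":0},
    {"x":-1.5,"y":1,"z":-10,"spin":0},
    {"x":0,"y":0,"z":-8,"spin":0},
    {"x":0,"y":0,"z":-6,"spin":0},
    {"x":0,"y":0,"z":0,"spin":0},
    {"x":0,"y":0,"z":0,"spin":0}
  ]
}}

```text
time_s: 25.2
position: [0.4242, -0.0387, 0.0106]
tcp_rot: [[0.08, -0.005, -0.997], [0.997, 0.013, 0.08], [0.013, -1.0, 0.006]]
force: [-0.1, -0.2, -0.2]
opening: 0.517
```

```bash
python3 look.py 22; python3 sc.py 22 100 160 110
```

```text
t 25.2 pos [424.1599 -38.658   10.5892] xang 85.39720829703647 down [-0.0048  0.0134 -0.9999] open 45.0057952698563 F [-0.0525 -0.1718 -0.1509]
0.008 [array([427., 311.]), array([470., 408.])]
-0.003 [array([423., 278.]), array([467., 374.])]
-0.011 [array([420., 254.]), array([464., 350.])]
```

View pics/w22.png

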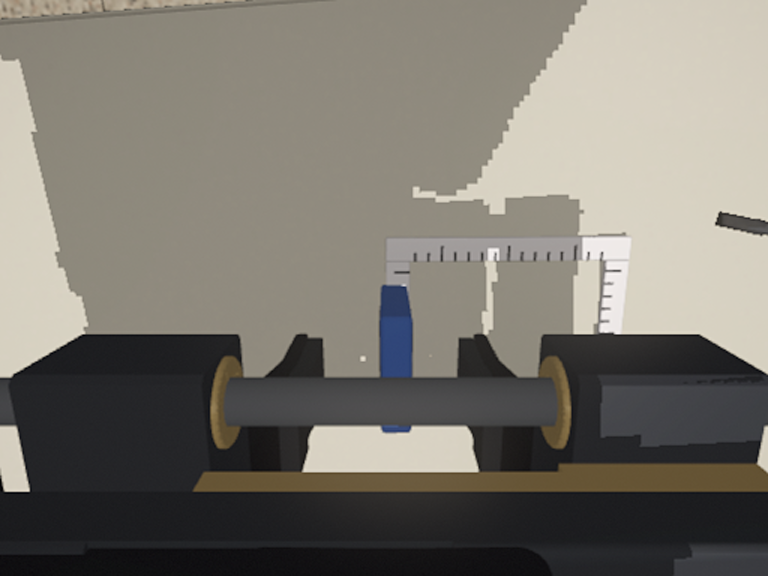

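View pics/s22.png

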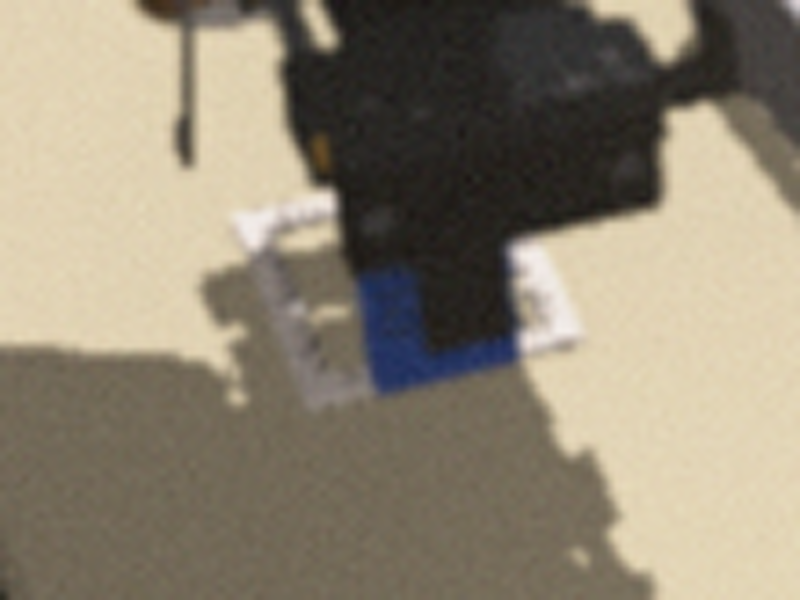

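{"fn": "apply_moves", "kwargs": {
  "steps": [
    {"x":0,"y":1.8,"z":-5,"spin":0},
    {"x":0,"y":0,"z":-5,"spin":0},
    {"x":0,"y":0,"z":0,"spin":0},
    {"x":0,"y":0,"z":0,"spin":0}
  ]
}}

```text
time_s: 25.7
position: [0.4249, -0.037, 0.0005]
tcp_rot: [[0.08, -0.003, -0.997], [0.997, 0.013, 0.08], [0.012, -1.0, 0.004]]
force: [-0.6, 0.3, -0.5]
opening: 0.518
```

{"fn": "apply_moves", "kwargs": {
  "steps": [
    {"x":0,"y":0,"z":0,"spin":0},
    {"x":0,"y":0,"z":0,"spin":0},
    {"x":0,"y":0,"z":0,"spin":0},
    {"x":0,"y":0,"z":0,"spin":0},
    {"x":0,"y":0,"z":0,"spin":0},
    {"x":0,"y":0,"z":0,"spin":0},
    {"x":0,"y":0,"z":0,"spin":0},
    {"x":0,"y":0,"z":0,"spin":0}
  ],
  "grip": 0
}}

```text
time_s: 26.5
position: [0.4251, -0.037, 0.0008]
tcp_rot: [[0.08, -0.002, -0.997], [0.997, 0.012, 0.08], [0.012, -1.0, 0.003]]
force: [0.0, 0.1, -0.2]
opening: 0.112
```

```bash
python3 look.py 23; python3 sc.py 23 100 160 110
```

```text
t 26.5 pos [425.1149 -37.0439   0.7774] xang 85.40006529264161 down [-0.0021  0.0124 -0.9999] open 9.779867118011902 F [ 0.0241  0.0879 -0.1664]
0.008 [array([448., 373.]), array([457., 394.])]
-0.003 [array([444., 341.]), array([454., 362.])]
-0.011 [array([441., 317.]), array([451., 338.])]
```

View pics/w23.png

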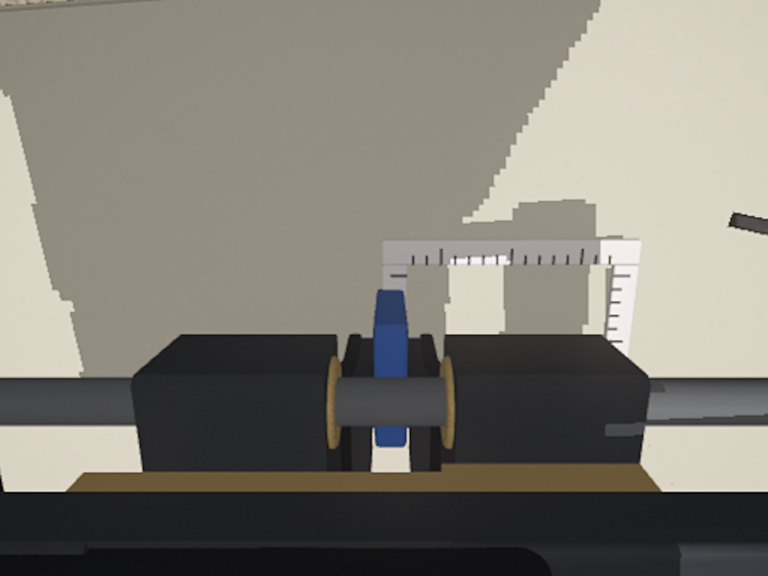

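View pics/s23.png

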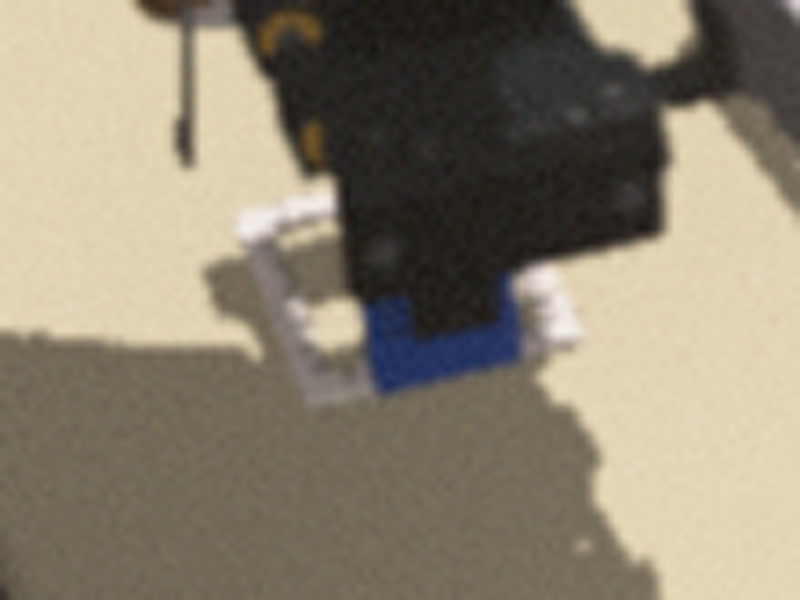

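{"fn": "apply_moves", "kwargs": {
  "steps": [
    {"x":0,"y":0,"z":4,"spin":0},
    {"x":0,"y":0,"z":8,"spin":0},
    {"x":0,"y":0,"z":10,"spin":0},
    {"x":0,"y":0,"z":10,"spin":0},
    {"x":0,"y":0,"z":10,"spin":0},
    {"x":0,"y":0,"z":10,"spin":0},
    {"x":0,"y":0,"z":10,"spin":0},
    {"x":0,"y":0,"z":10,"spin":0},
    {"x":0,"y":0,"z":10,"spin":0},
    {"x":0,"y":0,"z":10,"spin":0},
    {"x":0,"y":0,"z":8,"spin":0},
    {"x":0,"y":0,"z":0,"spin":0}
  ]
}}

```text
time_s: 27.8
position: [0.424, -0.0366, 0.1126]
tcp_rot: [[0.08, 0.002, -0.997], [0.997, 0.01, 0.08], [0.011, -1.0, -0.001]]
force: [0.3, -0.2, -1.3]
opening: 0.113
```

```bash
python3 look.py 24; python3 sc.py 24 100 110 160
```

```text
t 27.8 pos [423.9866 -36.5814 112.5553] xang 85.42674488368112 down [ 0.0022  0.0104 -0.9999] open 9.829481030526694 F [ 0.3071 -0.1699 -1.2885]
0.008 [array([274., 266.]), array([281., 280.])]
-0.003 [array([271., 241.]), array([277., 254.])]
-0.011 [array([269., 222.]), array([275., 235.])]
```

View pics/w24.png

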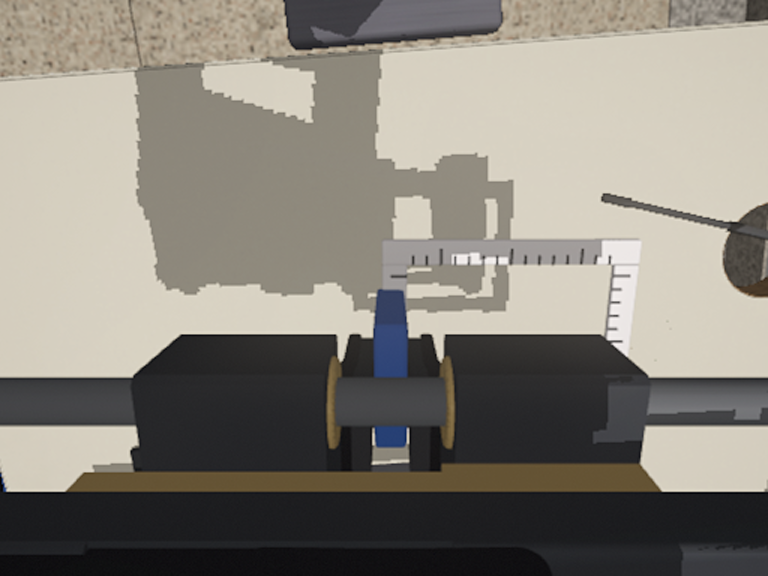

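View pics/s24.png

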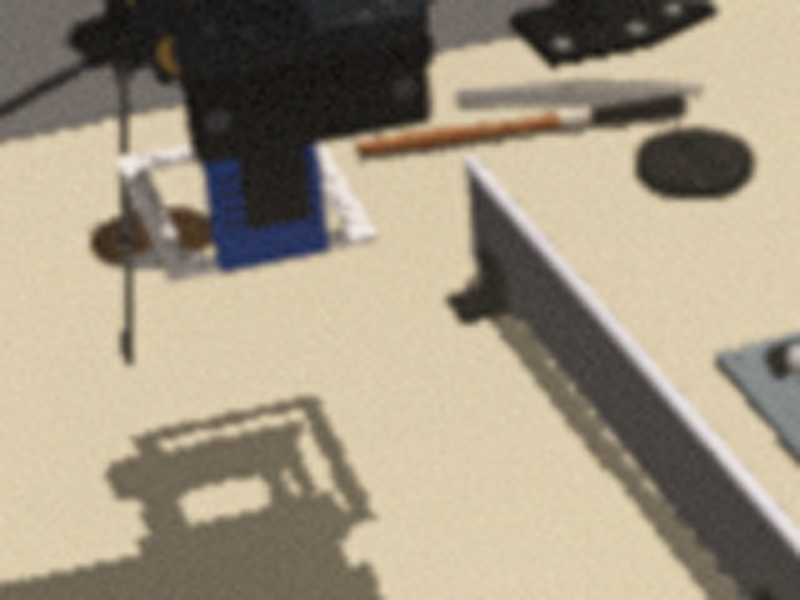

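```bash
python3 - <<'E'
from h import *
s=read_state();p=imaging.camera_params('wrist');P=np.array(s['position'])*1000;R=np.array(s['tcp_rot'])
for dz in (0,-.002,-.004,-.006):
    W=ray(p,np.array([[383,240],[640.5,240]])/1.5,P[2]/1000+dz)*1000
    d=W[1]-W[0];w=np.linalg.norm(d);uy=d/w;ux=np.array([uy[1],-uy[0],0])
    c=W.mean(0)+ux*38
    print(dz,'w',w,'centre-TCP',c-P,'tool',(c-P)@R,'yaw rel',np.degrees(np.arctan2(d[1],d[0]))-85.427)
E
```

```text
0 w 92.18477271311521 centre-TCP [ 2.4056 42.4122  0.    ] tool [42.4663  0.4728  0.987 ] yaw rel -0.11541953821794948
-0.002 w 93.19521335077808 centre-TCP [ 2.7725 42.8831 -2.    ] tool [42.9427  2.4781  0.6579] yaw rel -0.11541953821792106
-0.004 w 94.20565398844093 centre-TCP [ 3.1394 43.3541 -4.    ] tool [43.4191  4.4833  0.3287] yaw rel -0.11541953821790685
-0.006 w 95.21609462610381 centre-TCP [ 3.5063 43.825  -6.    ] tool [43.8956  6.4886 -0.0004] yaw rel -0.11541953821789264
```

{"fn": "apply_moves", "kwargs": {
  "steps": [
    {"x":8,"y":-10,"z":0,"spin":0},
    {"x":15,"y":-15,"z":0,"spin":0},
    {"x":18,"y":-12,"z":0,"spin":0},
    {"x":18,"y":-10,"z":0,"spin":0},
    {"x":18,"y":-8,"z":0,"spin":0},
    {"x":18,"y":-8,"z":0,"spin":0.01},
    {"x":18,"y":-6,"z":0,"spin":0.01},
    {"x":18,"y":-4,"z":0,"spin":0},
    {"x":18,"y":-4,"z":0,"spin":0},
    {"x":18,"y":-4,"z":0,"spin":0},
    {"x":18,"y":-2,"z":0,"spin":0},
    {"x":10,"y":0,"z":0,"spin":0}
  ]
}}

```text
time_s: 29.1
position: [0.6253, -0.1308, 0.1018]
tcp_rot: [[0.062, -0.013, -0.998], [0.998, 0.015, 0.062], [0.014, -1.0, 0.014]]
force: [0.2, -1.0, -0.3]
opening: 0.112
```

{"fn": "apply_moves", "kwargs": {
  "steps": [
    {"x":8,"y":0,"z":0,"spin":0},
    {"x":0,"y":0,"z":0,"spin":0},
    {"x":0,"y":0,"z":0,"spin":0}
  ]
}}

```text
time_s: 29.4
position: [0.6336, -0.1313, 0.0995]
tcp_rot: [[0.063, -0.017, -0.998], [0.998, 0.016, 0.062], [0.015, -1.0, 0.018]]
force: [-0.4, 0.0, -1.0]
opening: 0.111
```

```bash
python3 look.py 25 nest:.006 case:.014; python3 sc.py 25 200 90 160
```

```text
t 29.4 pos [ 633.6411 -131.3171   99.4801] xang 86.41415820567431 down [-0.0166  0.0156 -0.9997] open 9.646998792833372 F [-0.3664  0.0221 -0.9843]
nest 0.55 [265.0, 153.1, 126.8, 69.2] ((645.8784790039062, -74.53041076660156), (96.09967041015625, 40.587646484375), -3.1903305053710938)
case 0.88 [288.3, 186.5, 78.3, 54.2] ((651.9609985351562, -77.37744140625), (63.01247787475586, 43.6951789855957), -1.1075439453125)
case 0.53 [93.3, 37.5, 418.5, 81.4] ((547.0941162109375, -92.29460144042969), (312.86419677734375, 44.63693618774414), -0.7393798828125)
0.008 [array([399., 377.]), array([412., 390.])]
-0.003 [array([402., 353.]), array([414., 365.])]
-0.011 [array([403., 334.]), array([416., 347.])]
```

View pics/w25.png

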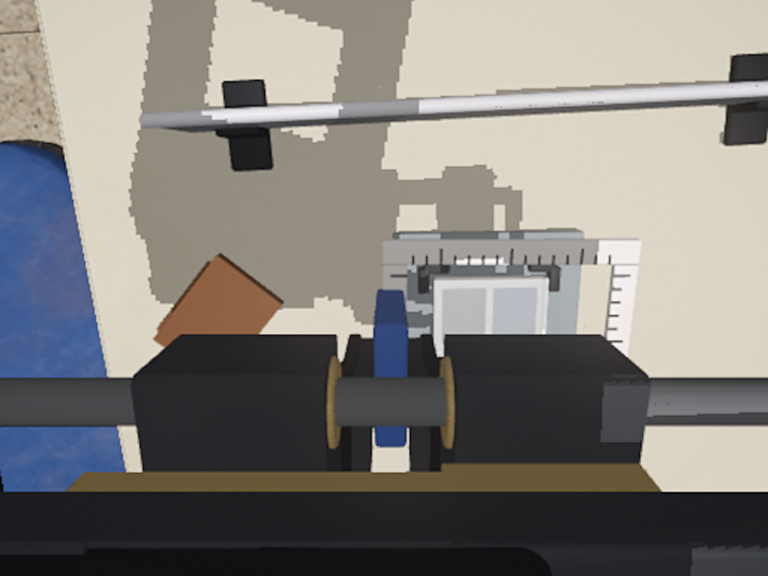

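View pics/s25.png

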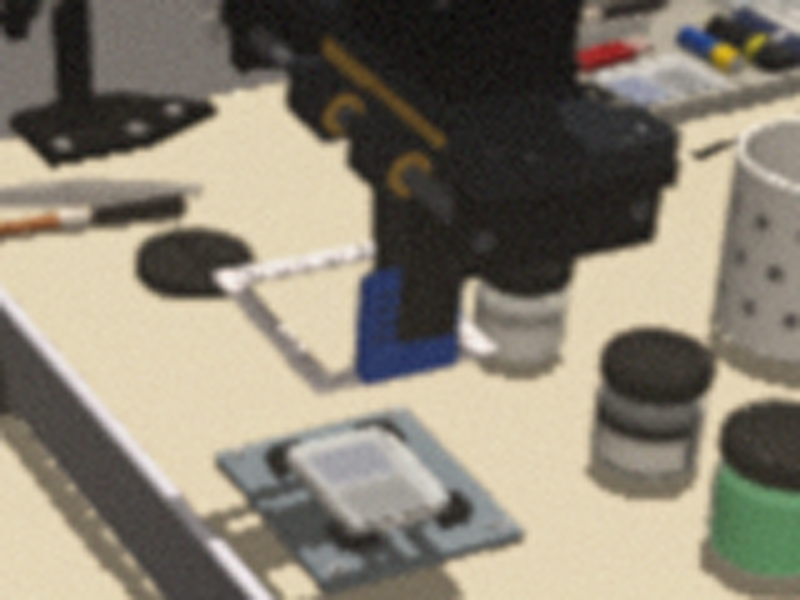

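{"fn": "apply_moves", "kwargs": {
  "steps": [
    {"x":6,"y":3,"z":-6,"spin":0.006},
    {"x":6,"y":3,"z":-10,"spin":0.006},
    {"x":5,"y":3,"z":-10,"spin":0},
    {"x":1,"y":0,"z":-10,"spin":0},
    {"x":0,"y":0,"z":-4,"spin":0},
    {"x":0,"y":0,"z":0,"spin":0},
    {"x":0,"y":0,"z":0,"spin":0}
  ]
}}

```text
time_s: 30.3
position: [0.652, -0.1205, 0.0554]
tcp_rot: [[0.049, -0.018, -0.999], [0.999, 0.016, 0.049], [0.015, -1.0, 0.019]]
force: [0.4, -0.0, -1.0]
opening: 0.116
```

```bash
python3 look.py 26 case:.010; python3 sc.py 26 200 90 160; python3 - <<'E'
import cv2
a=cv2.imread('pics/w26.png');cv2.imwrite('pics/w26b.png',cv2.resize(a[215:385,370:650],(800,486),interpolation=cv2.INTER_CUBIC))
E
```

```text
t 30.3 pos [ 651.9845 -120.462    55.4234] xang 87.1967717090769 down [-0.0182  0.0159 -0.9997] open 10.127002489399972 F [ 0.3971 -0.0125 -0.9708]
case 0.69 [53.4, 152.3, 104.6, 95.3] ((645.4647827148438, -226.71482849121094), (64.77942657470703, 45.69624710083008), 46.596771240234375)
case 0.57 [276.5, 177.4, 95.0, 63.8] ((654.9934692382812, -76.75123596191406), (63.48065185546875, 44.11836242675781), -2.1113357543945312)
0.008 [array([419., 448.]), array([431., 461.])]
-0.003 [array([421., 425.]), array([433., 438.])]
-0.011 [array([423., 408.]), array([435., 420.])]
```

View pics/w26b.png

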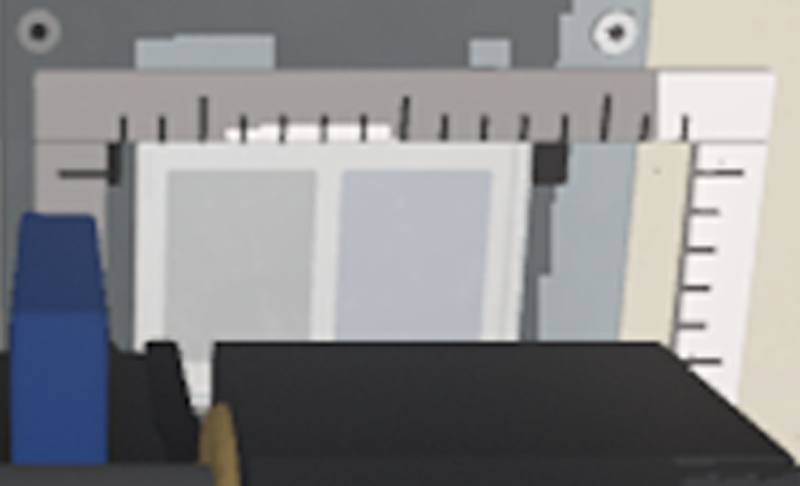

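View pics/s26.png

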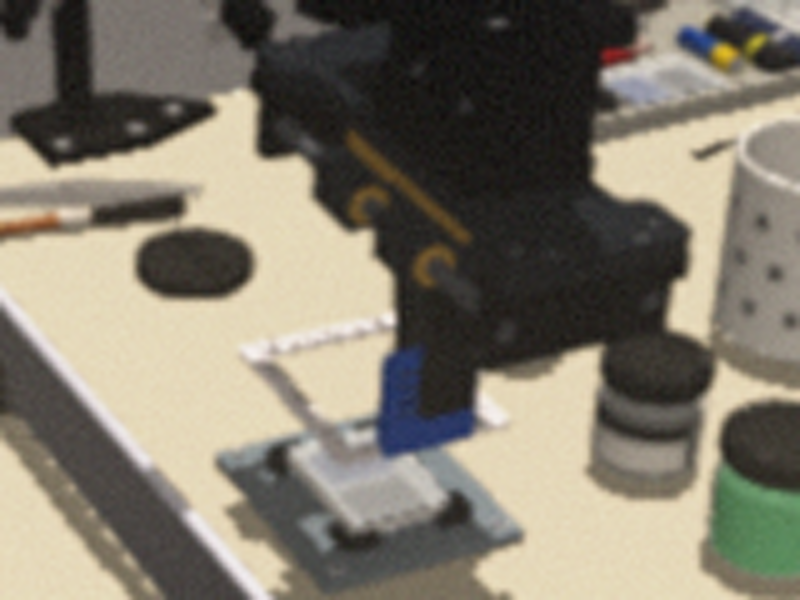

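```bash
cat > fr.py <<'E'
from h import *
import sys
a=np.array(list(map(float,sys.argv[1:5]))).reshape(2,2)
inset=7.5
s=read_state();p=imaging.camera_params('wrist');P=np.array(s['position'])*1000
for zn in (.006,.004,.002,0):
    W=ray(p,a/1.5,zn)*1000;d=W[1]-W[0];w=np.linalg.norm(d);uy=d/w;ux=np.array([uy[1],-uy[0],0])
    c=W.mean(0)+ux*(46-inset);print('nest zn',zn,'spacing',w,c,'yaw',np.degrees(np.arctan2(d[1],d[0]))-90)
for dz in (0.001,-.001):
    W=ray(p,np.array([[383,240],[640.5,240]])/1.5,P[2]/1000+dz)*1000
    d=W[1]-W[0];w=np.linalg.norm(d);uy=d/w;ux=np.array([uy[1],-uy[0],0])
    c=W.mean(0)+ux*38;print('frame dz',dz,'w',w,c,'yaw',np.degrees(np.arctan2(d[1],d[0]))-90)
print(P)
E
python3 fr.py 383.3 225.9 585.6 225.9
# screw layout from earlier view w19 (tcp at that time unknown now): ratio estimate only
python3 - <<'E'
import numpy as np,cv2
src=np.float32([[25,18],[560,18],[537,583],[48,583]])
dst=np.float32([[-46,52],[46,52],[46,-52],[-46,-52]])
H=cv2.getPerspectiveTransform(src,dst)
print(cv2.perspectiveTransform(np.float32([[[70,57],[514,57],[497,556],[90,557]]]),H))
print(cv2.perspectiveTransform(np.float32([[[163,142],[425,142],[420,486],[172,486]]]),H))
E
```

```text
nest zn 0.006 spacing 91.97111484155258 [654.9205 -78.2308   6.    ] yaw -2.9175237028883743
nest zn 0.004 spacing 92.75792851701928 [655.1774 -77.8476   4.    ] yaw -2.9175237028883316
nest zn 0.002 spacing 93.54474219248598 [655.4343 -77.4643   2.    ] yaw -2.917523702888303
nest zn 0 spacing 94.3315558679527 [655.6912 -77.0811   0.    ] yaw -2.917523702888346
frame dz 0.001 w 92.1853918677823 [653.3848 -78.2357  57.1508] yaw -2.9395089103031182
frame dz -0.001 w 93.19492136628206 [653.7023 -77.7453  55.1508] yaw -2.939508910303104
[ 652.3666 -120.6855   56.1508]
[[[-38.49012   45.399303]
  [ 38.31713   45.399303]
  [ 38.302254 -46.586906]
  [-37.93395  -46.786526]]]
[[[-22.697466  30.736479]
  [ 23.223276  30.736479]
  [ 23.606485 -32.776   ]
  [-22.310444 -32.776   ]]]
```

{"fn": "apply_moves", "kwargs": {
  "steps": [
    {"x":1,"y":0,"z":-6,"spin":0},
    {"x":0.6,"y":0,"z":-6,"spin":0},
    {"x":0,"y":0,"z":-5,"spin":0},
    {"x":0,"y":0,"z":-4,"spin":0},
    {"x":0,"y":0,"z":0,"spin":0},
    {"x":0,"y":0,"z":0,"spin":0}
  ]
}}

```text
time_s: 31.05
position: [0.6544, -0.1212, 0.0342]
tcp_rot: [[0.05, -0.015, -0.999], [0.999, 0.015, 0.049], [0.014, -1.0, 0.016]]
force: [-0.2, -0.0, -0.5]
opening: 0.114
```

```bash
python3 look.py 27; python3 sc.py 27 220 120 110; python3 - <<'E'
import cv2
a=cv2.imread('pics/w27.png');cv2.imwrite('pics/w27b.png',cv2.resize(a[195:385,370:650],(800,543),interpolation=cv2.INTER_CUBIC))
E
```

```text
t 31.05 pos [ 654.4213 -121.2034   34.1826] xang 87.1599902842068 down [-0.0155  0.015  -0.9998] open 9.897165310563981 F [-0.1928 -0.0181 -0.4986]
0.008 [array([466., 499.]), array([484., 518.])]
-0.003 [array([470., 466.]), array([488., 485.])]
-0.011 [array([472., 441.]), array([490., 461.])]
```

View pics/w27b.png

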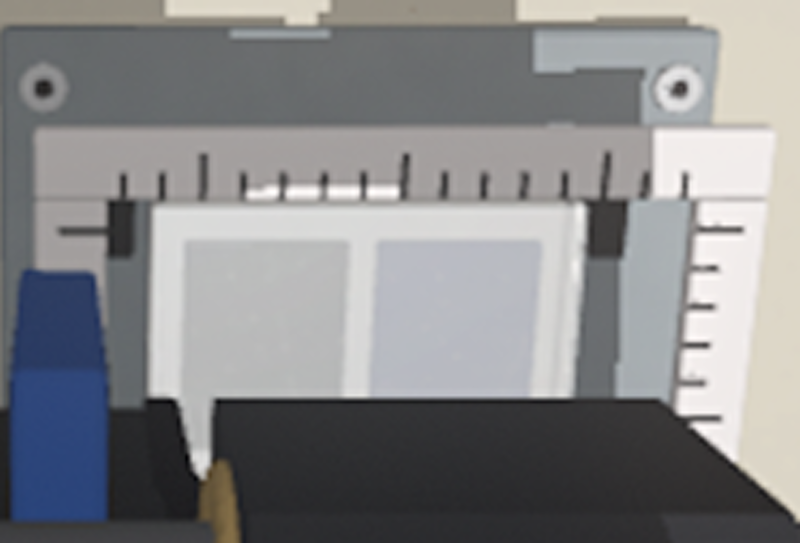

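View pics/s27.png

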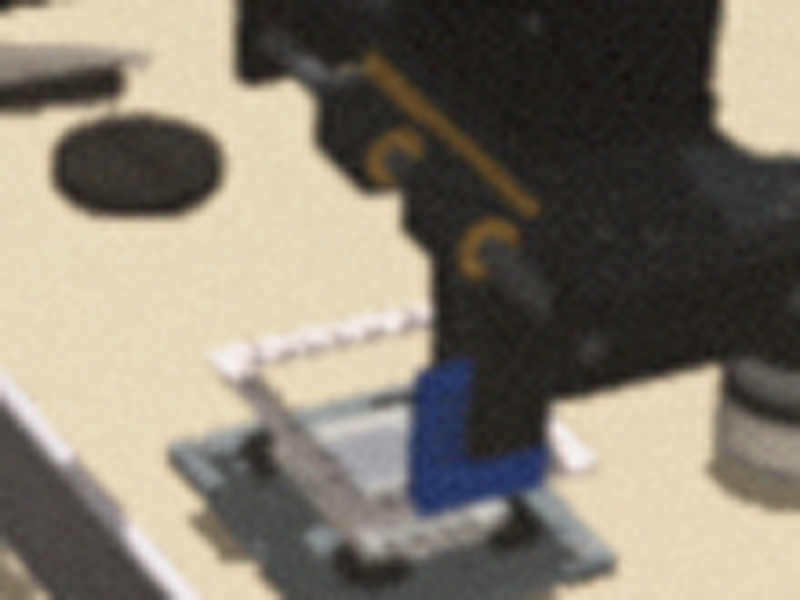

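```bash
python3 fr.py 385.1 225.8 607.7 225.8
```

```text
nest zn 0.006 spacing 91.76759529398444 [654.4969 -78.0315   6.    ] yaw -2.9423669609227545
nest zn 0.004 spacing 92.63384049691761 [654.7593 -77.603    4.    ] yaw -2.9423669609228256
nest zn 0.002 spacing 93.50008569985079 [655.0217 -77.1746   2.    ] yaw -2.9423669609228256
nest zn 0 spacing 94.36633090278393 [655.2841 -76.7461   0.    ] yaw -2.9423669609228256
frame dz 0.001 w 92.12948923730801 [655.5004 -78.7875  35.3471] yaw -2.963613125420679
frame dz -0.001 w 93.13897666419999 [655.8215 -78.2986  33.3471] yaw -2.9636131254206646
[ 654.4594 -121.1836   34.3471]
```

{"fn": "apply_moves", "kwargs": {
  "steps": [
    {"x":-0.7,"y":0.5,"z":-4,"spin":0},
    {"x":-0.5,"y":0.3,"z":-3,"spin":0},
    {"x":0,"y":0,"z":-2,"spin":0},
    {"x":0,"y":0,"z":0,"spin":0},
    {"x":0,"y":0,"z":0,"spin":0}
  ]
}}

```text
time_s: 31.65
position: [0.6534, -0.1204, 0.025]
tcp_rot: [[0.049, -0.015, -0.999], [0.999, 0.015, 0.049], [0.014, -1.0, 0.015]]
force: [-0.3, -0.4, -1.0]
opening: 0.117
```

```bash
python3 look.py 28; python3 sc.py 28 220 120 110; python3 - <<'E'
import cv2
a=cv2.imread('pics/w28.png');cv2.imwrite('pics/w28b.png',cv2.resize(a[195:385,370:650],(800,543),interpolation=cv2.INTER_CUBIC))
from h import *
im=imaging.capture('top');cv2.imwrite('pics/t28.png',cv2.resize(im[90:240,170:340,::-1],(680,600),interpolation=cv2.INTER_CUBIC))
E
```

```text
t 31.65 pos [ 653.4224 -120.3939   25.0233] xang 87.16560925617685 down [-0.0145  0.0146 -0.9998] open 10.147829616531386 F [-0.2702 -0.3666 -0.9869]
0.008 [array([460., 526.]), array([477., 545.])]
-0.003 [array([463., 493.]), array([481., 512.])]
-0.011 [array([465., 469.]), array([483., 488.])]
```

View pics/w28b.png

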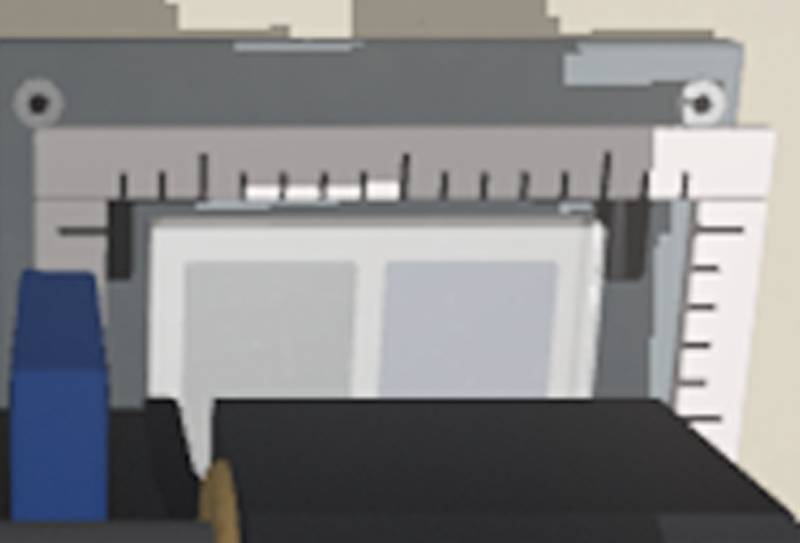

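View pics/s28.png

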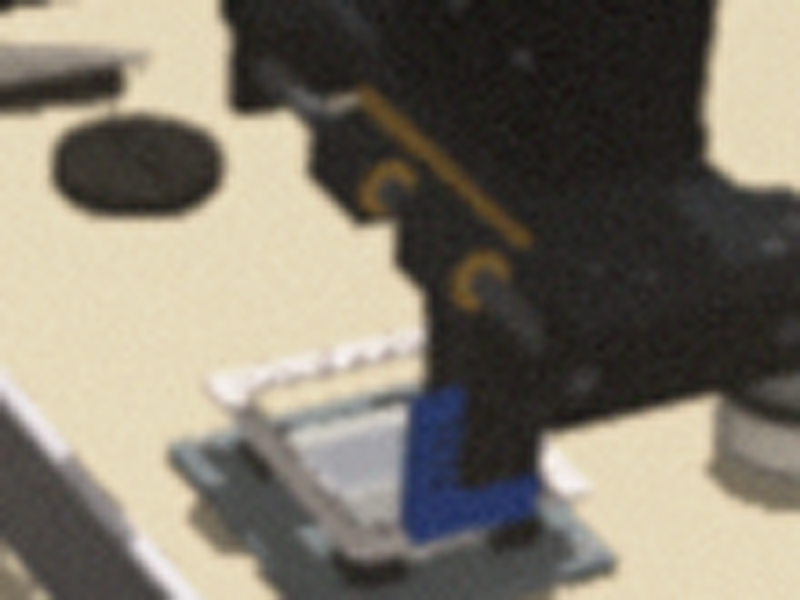

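View pics/t28.png

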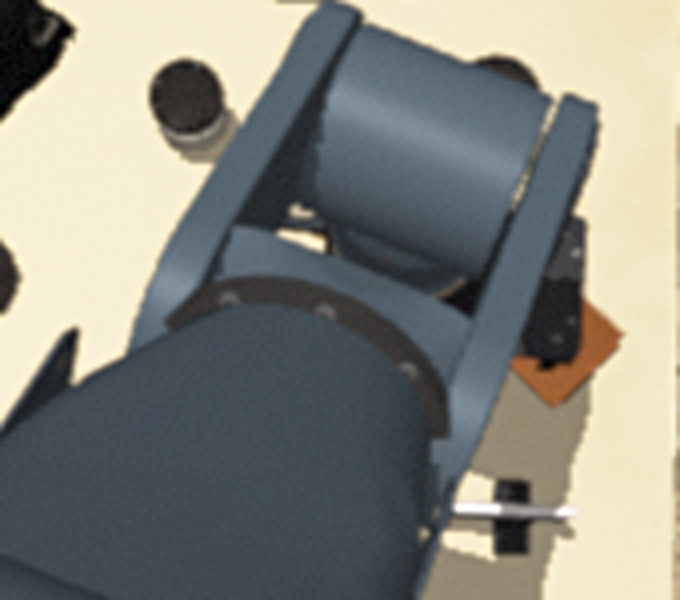

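```bash
python3 fr.py 383.3 231.05 616.05 231.05
```

```text
nest zn 0.006 spacing 92.00155155572389 [654.4874 -77.9293   6.    ] yaw -2.9439982986703654
nest zn 0.004 spacing 92.90964372491361 [654.7729 -77.4887   4.    ] yaw -2.943998298670394
nest zn 0.002 spacing 93.8177358941033 [655.0584 -77.0481   2.    ] yaw -2.9439982986704223
nest zn 0 spacing 94.72582806329302 [655.3439 -76.6076   0.    ] yaw -2.9439982986703654
frame dz 0.001 w 92.07792075903575 [654.5295 -78.0194  26.1996] yaw -2.9571052724925124
frame dz -0.001 w 93.08740074329438 [654.8526 -77.5312  24.1996] yaw -2.9571052724924414
[ 653.5127 -120.4214   25.1996]
```

```bash
python3 - <<'E'
from h import *
p=imaging.camera_params('scene');a=np.radians(-2.95)
ex=np.array([np.cos(a),np.sin(a),0]);ey=np.array([-np.sin(a),np.cos(a),0])
def q(c,i,j,z): return ((proj(p,np.array(c)+ex*i+ey*j+[0,0,z])[0]-[220,120])*800/110).round(0)
c=[.653,-.0783,0]
print('nest L,R,far',q(c,-.046,.052,.006),q(c,.046,-.052,.006))
for z in (.021,.024,.027): print('frame top',z,q(c,-.038,.046,z+.003),q(c,.038,-.046,z+.003),q(c,-.038,-.046,z+.003))
E
```

```text
nest L,R,far [165. 436.] [619. 550.]
frame top 0.021 [199. 388.] [589. 492.] [346. 559.]
frame top 0.024 [199. 380.] [590. 483.] [346. 549.]
frame top 0.027 [200. 371.] [591. 474.] [347. 540.]
```

```bash
python3 - <<'E'
from h import *
s=read_state();print(s['time_s'],s['position'],s['qvel'],s['opening'],s['force'])
print(job.hand_in())
E
```

```text
31.8 [ 0.6535 -0.1204  0.0252] [ 0.0035 -0.0528 -0.0493 -0.1118 -0.0527 -0.0554] 0.11451984684413727 [-0.4265  0.7582 -0.1771]
the job is handed in; nothing more can be done
None
```

I carried the clear case over the screen, seated it in the nest and let go. I then took the scale frame by its blue fin and carried it over. It was hovering above the case, still gripped, when I handed in at 31.8 s.

**Last checks**
- **Case:** after release the wrist picture showed it square between the four locators, with small, even gaps on all sides.
- **Frame position:** its window was centred on the nest to about 0.1 mm and square to about 0.02° in the wrist view. These depend on the calibration (about 2 mm).
- **Frame tilt:** the tool had tilted about 0.7° since the grasp, so the frame is that far off level.
- **Gap above the case:** about 9.3 mm from the wrist picture, about 10 mm from the arm's pose, and roughly 10–12 mm from the scene camera.
- **Jars:** I saw nothing touch them, and no contact forces appeared. I did not re-measure their positions, and the arm hid some of them in the last top view.

**What went wrong or disagreed**
- **Missed grasps:** the first two tries at the case closed above it without touching. In the pictures the fingertips sat roughly 20 mm further back along the fingers than the interface text says, so I went lower by camera and it held.
- **Height readings:** the arm's reported height also read about 4 mm low against the wrist camera when placing the case. I took heights from picture comparisons and contact instead.
- **Tilt drift:** fast moves made the tool tilt by up to about 2.5°, so I used slow, small steps for the rest.

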